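Refit a pump cover and tighten it crisscross

TASK

Take the pump cover from the rack, putting it down on the sloped green stand to take it again by its lug, and lay it gasket side down between the lips of the pump housing. Then tighten its four orange wing knobs clockwise in crisscross order, always a knob and then the one diagonally opposite before the other two: first round each about half-way, second round each fully home. Leave everything else on the bench where it is.

Things in the scene. Friction and masses are not known exactly. Their poses are not given: they have to be found in the camera images.
- cover_mid (a point): Pump cover: loose square plate 130 x 130 mm, 10 mm thick (aluminium, black gasket as lowest 2 mm), about 0.46 kg. Point: plate centre, 5 mm from each face. z points out of the knob face, x, y along the edges. It starts standing on edge in the rack, z level, -y up, upper edge free. Knobs at x, y = +-46 mm: a (+,+), b (-,+), c (-,-), d (+,-); a is opposite c, b opposite d.
- cover_lug (a point): Middle of the blue square grip lug in the centre of the cover's knob face: 24 x 24 mm (sides along the cover's x and y), 24 mm high. The point is 12 mm above the knob face, z as the cover's. Knobs, captive in the cover, reach 24 mm above the face too.
- housing_seat (a point): Centre of the flat top of the fixed grey pump housing (156 mm square, top 55 mm above the bench), where the centre of the gasket face belongs; z up, x and y along the sides. Four steel lips (50 mm long, mid-side) rise 7 mm above this top, 68 mm from the centre: the cover lies between them with 3 mm to spare on each side. Any quarter turn of the cover fits.
- stand_seat (a point): Fixed green stand, bed sloped 45 degrees, 68 mm above the bench here. Point: in the bed's plane, where the gasket face's centre lies with the cover's low edge at the ledge. z normal to the bed, up and out; -y up the slope; x level. Bed: two rails 22 mm wide, 125 mm long, at x = +-48 mm, open between for a finger but for a low crossbar. Ledge: 44 mm wide, mid low end, 12 mm above the bed.
- rack_slot (a point): Floor of the slot of the fixed blue rack, 10 mm above the bench, in which the cover stands on its lower edge, its z along the rack's +y. The slot is 13 mm wide between two steel guides (44 mm wide, 40 mm high, in the middle); the cover lifts straight up out of it.
- wing_a (a point): Middle of the wing of orange knob a (opposite knob c): a bar 28 mm long (along this x), 10 mm thick (along this y), 20 mm high; z is the knob's axis, out of the cover's face. The bar spans 4 to 24 mm above the cover's knob face and this point is 14 mm above it.
- knob_a (a joint): Turn of knob a in rad: about 0 loose, 1.6 fully home (a hard stop, 92 degrees). Grows as the knob is turned clockwise seen from outside the knob face (from above once the cover is in place). Stiff by 0.05 N m throughout, stays where it is left.
- wing_b (a point): Middle of the wing of orange knob b (opposite knob d): a bar 28 mm long (along this x), 10 mm thick (along this y), 20 mm high; z is the knob's axis, out of the cover's face. The bar spans 4 to 24 mm above the cover's knob face and this point is 14 mm above it.
- knob_b (a joint): Turn of knob b in rad: about 0 loose, 1.6 fully home (a hard stop, 92 degrees). Grows as the knob is turned clockwise seen from outside the knob face (from above once the cover is in place). Stiff by 0.05 N m throughout, stays where it is left.
- wing_c (a point): Middle of the wing of orange knob c (opposite knob a): a bar 28 mm long (along this x), 10 mm thick (along this y), 20 mm high; z is the knob's axis, out of the cover's face. The bar spans 4 to 24 mm above the cover's knob face and this point is 14 mm above it.
- knob_c (a joint): Turn of knob c in rad: about 0 loose, 1.6 fully home (a hard stop, 92 degrees). Grows as the knob is turned clockwise seen from outside the knob face (from above once the cover is in place). Stiff by 0.05 N m throughout, stays where it is left.
- wing_d (a point): Middle of the wing of orange knob d (opposite knob b): a bar 28 mm long (along this x), 10 mm thick (along this y), 20 mm high; z is the knob's axis, out of the cover's face. The bar spans 4 to 24 mm above the cover's knob face and this point is 14 mm above it.
- knob_d (a joint): Turn of knob d in rad: about 0 loose, 1.6 fully home (a hard stop, 92 degrees). Grows as the knob is turned clockwise seen from outside the knob face (from above once the cover is in place). Stiff by 0.05 N m throughout, stays where it is left.
- screwdriver: Bystander, to be left where it is: lying screwdriver, about 200 mm long; origin at its underside.
- wrench: Bystander, to be left where it is: lying steel wrench, about 180 mm long; origin at its underside.
- jar: Bystander, to be left where it is: glass jar with red lid, 60 mm across, 70 mm high; origin at its underside.
- tin: Bystander, to be left where it is: blue grease tin with a pale top, 60 mm across, 45 mm high; origin at its underside.
- tape: Bystander, to be left where it is: black roll of tape lying flat, 90 mm across, 22 mm high; origin at its underside.
- socket: Bystander, to be left where it is: steel socket standing up, 28 mm across, 36 mm high; origin at its underside.
Mind the look-alikes: they are no part of the job. Leave any pink or purple look-alike of the part that bears stand_seat alone.

How it is judged (in metres and radians):
On the way, in this order (a step that is already met when the one before it is completed fails the run):
1. the cover lies on the sloped stand (distance between cover_mid and stand_seat below 0.02 m and angle between the z axis of cover_mid and the z axis of stand_seat, either way round below 0.12 rad and contact force between the fingers and cover below 0.1 N), for 0.1 s.
2. the cover lies gasket down in its place on the housing, all knobs still loose (horizontal distance between cover_mid and housing_seat below 0.007 m and z of cover_mid in the frame of housing_seat between 0.002 and 0.0075 m and angle between cover_mid's own z axis and vertical below 0.05 rad and value of joint each of knob_a, knob_b, knob_c, knob_d below 0.35 rad and contact force between the fingers and cover below 0.1 N), for 0.1 s.
3. first round: two opposite knobs are turned about half-way, the other two still loose (horizontal distance between cover_mid and housing_seat below 0.007 m and z of cover_mid in the frame of housing_seat between 0.002 and 0.0075 m and angle between cover_mid's own z axis and vertical below 0.05 rad and ((value of joint each of knob_a, knob_c above 0.45 rad and value of joint each of knob_b, knob_d below 0.35 rad) or (value of joint each of knob_b, knob_d above 0.45 rad and value of joint each of knob_a, knob_c below 0.35 rad)) and value of joint each of knob_a, knob_b, knob_c, knob_d below 1.2 rad), for 0.05 s.
4. all four knobs are turned about half-way, none nearly home (horizontal distance between cover_mid and housing_seat below 0.007 m and z of cover_mid in the frame of housing_seat between 0.002 and 0.0075 m and angle between cover_mid's own z axis and vertical below 0.05 rad and value of joint knob_a between 0.45 and 1.2 rad and value of joint knob_b between 0.45 and 1.2 rad and value of joint knob_c between 0.45 and 1.2 rad and value of joint knob_d between 0.45 and 1.2 rad), for 0.05 s.
5. second round: two opposite knobs are home, the other two still about half-way (horizontal distance between cover_mid and housing_seat below 0.007 m and z of cover_mid in the frame of housing_seat between 0.002 and 0.0075 m and angle between cover_mid's own z axis and vertical below 0.05 rad and ((value of joint each of knob_a, knob_c above 1.42 rad and value of joint each of knob_b, knob_d below 1.2 rad) or (value of joint each of knob_b, knob_d above 1.42 rad and value of joint each of knob_a, knob_c below 1.2 rad))), for 0.05 s.
At the end, for the whole second after the job is handed in: The cover lies level (within 0.05 rad) and gasket down on the housing's top between its lips (centre within 7 mm, gasket face within 2.5 mm of the top), at rest, and all four knobs read over 1.42 rad (horizontal distance between cover_mid and housing_seat below 0.007 m and z of cover_mid in the frame of housing_seat between 0.002 and 0.0075 m and angle between cover_mid's own z axis and vertical below 0.05 rad and value of joint each of knob_a, knob_b, knob_c, knob_d above 1.42 rad and linear speed of cover below 0.01 m/s); the robot touches nothing.
It fails at once if a knob is nearly home (over 1.2 rad) while another is still loose (under 0.45 rad) (value of joint any of knob_a, knob_b, knob_c, knob_d above 1.2 rad and value of joint any of knob_a, knob_b, knob_c, knob_d below 0.45 rad).
It fails at once if a bystander is moved by more than 30 mm (distance of any of screwdriver, wrench, jar, tin, tape, socket from where it was at the start of the episode above 0.03 m).
It also fails if it takes over 72 s, if anything falls off the work surface, if the arm or the gripper's body presses on something with over 40 N, if the wrist force passes 120 N, or if a joint passes its speed limit or range.

ROBOT

A 6-joint arm with a two-finger parallel gripper is mounted at the origin on the work surface. World frame = base frame: x ahead of the robot, y to its left, z up, the work surface at z = 0. Lengths are in mm, angles in rad, forces in N, time in s.
With the tool pointing down it reaches from about 325 to 775 mm from the base axis. Payload 5.5 kg.
Tool frame: the origin (TCP) lies midway between the tips of the shut fingers; the grasp point (between the pads) lies 19 mm behind it (robot.grip_depth is the distance from the TCP to the grasp point, in mm); z points along the fingers, y is the line along which they close (so a half turn about z gives the same grasp; the last joint's range is limited). The gripper opens to 88 mm and grips with 3 to 60 N. Pads are 20 mm wide; open, the fingers measure 115 mm over their backs; the gripper's body (75 mm by 178 mm) begins 61 mm behind the grasp point.
Start: joints at [-0.057, 0.091, 1.231, -0, 1.82, -0.057], TCP at [600.014, -0.003, 222.631] pointing down, gripper open.
Joint ranges: [-2.87, 2.87], [-0.86, 2.18], [0.17, 2.46], [-1.51, 4.65], [0.06, 2.69], [-2.65, 2.65]. Speed limits (rad/s): [2.57, 2.57, 3.01, 3.14, 3.14, 3.14].

INTERFACE

Orientations are given as a rotation vector (axis times angle).
In Python, from rig import robot, camera, order, finder gives the robot as it stands. The module is installed in compiled form; this text tells all that it offers.
- The arm moves only by the tool carry_out, never from a script. Its argument "targets" is a list of rows, each a list of 7 numbers: the shift along the tool's x, y, z in units of 0.04 m (1.0 is 0.04 m), then the turn, a rotation vector about the tool's x, y, z in units of 90 degrees (1.0 is 90 degrees), then the opening, from 0 (shut) to 1 (fully open). In form: [[dx, dy, dz, rx, ry, rz, fingers], ...]. A call has 1 to 20 rows; each row shifts and turns the commanded pose from where the row before left it, along the tool's axes as they then stand; what a row does not reach is not made up. A row lasts 1/12 s, in which the tool goes at most 41.7 mm and 7.16 degrees, less where a joint would pass 70% of its speed; a pose out of reach is approached as far as the arm can. A call with a number of a shift or a turn outside -1 to 1 is refused whole. A call with a gripper value outside its range is refused whole. The fingers move at their own pace and stop on an object; "newtons" is the grip in N (left out, the last holds). Time passes only in rows, so rows that do not move let the fingers close. It gives the time, the measured TCP pose, the force, the opening and the grip force at its end, in the units of the state.
- robot.observe(): the state, without advancing time (a new reading comes with each control period).
- camera(name): name is "scene" or "side" or "wrist"; returns a dict with "pixels" (480x640x3 uint8, red, green, blue), "K" (3x3 intrinsics, pixels), "cam_to_world" (4x4, takes a point from camera to world coordinates). Camera axes: x right, y up, looking along -z (the intrinsics and any distortion apply to the point x, -y, -z); pixel columns grow to the right and rows downward; lengths in mm; the calibration is good to about 2 mm. A picture is of the moment at which its call begins. There is no depth.
- order.sign_off(): hands the job in; it is judged then, once.
Trained networks look in a picture, given as the dict that the camera call returned (one of the last four; its "shot" number tells which), for a name from the list of things; names that differ only in an ending like _2 or _b are one class to them, and where a whole thing is asked for, a point or a joint stands for the part that bears it (a point fixed in the world has none). Each returns a list of dicts, best first, with "score" (0 to 1); they miss things now and then, are a little off and sometimes report something else, mostly with a low value. They report only what shows in the picture. A call takes as long as a camera call. They do not tell look-alikes from the thing itself.
- finder.find_in(query, picture): "pixel" ([column, row] in pixels, amid what is visible of it).
- finder.regions_of(query, picture): "pixels" (480x640 bool, what is visible of it) and "pixel" ([column, row] in pixels, amid what is visible of it).
The state is a dict: "clock": time; "joint_pos": joint angles; "qvel": joint speeds; "effort": joint torques, N m; "eef_pos": TCP position; "orientation": TCP orientation; "contact_force": force on the tool from outside, world axes, zero at the start; "moment": the same for the moment, N m; "finger_gap": finger opening in mm; "gripper_force": force on a finger pad.
Only numpy, scipy, OpenCV 4.12 (cv2) and the standard library are available. Lean on these libraries where they do the work, as an engineer would, in place of code of your own. Each camera call takes 0.05 s, during which the arm holds its last target. There are 200 camera calls.

## Working session

There is one attempt and no reset: what is moved stays moved. The work goes in short steps, Python scripts to look and compute and a tool call to move; the robot and the scene stay as the last step left them, time stands still between calls to the robot, and variables do not carry over. Pictures are saved under pics/ and viewed, at most 10 in all, crops included, and the job is handed in when it is done.

Besides the shell and the picture viewer there is one more tool, called after "Request:" by a JSON object that holds its "name" and its "arguments", one argument or row to a line. carry_out: Moves the arm, as the interface text tells. Shifts and turns lie within -1 to 1; 1 stands for 0.04 m of shift or 90 degrees of turn. Its arguments: {"type":"object","properties":{"targets":{"type":"array"},"newtons":{"type":"number"}},"required":["targets"]}

```bash
mkdir -p pics
cat > h.py <<'E'
import numpy as np, cv2
from rig import robot, camera, order, finder
from scipy.spatial.transform import Rotation as R
def save(p,n): cv2.imwrite('pics/'+n,p['pixels'][:,:,::-1])
def proj(p,X):
    T=np.linalg.inv(p['cam_to_world']); X=np.atleast_2d(X); c=X@T[:3,:3].T+T[:3,3]
    c=c*[1,-1,-1]; q=c@p['K'].T; return q[:,:2]/q[:,2:]
def ray(p,px):
    d=np.linalg.inv(p['K'])@[px[0],px[1],1]; d=d*[1,-1,-1]; T=p['cam_to_world']
    return T[:3,3],T[:3,:3]@d
def atz(p,px,z):
    o,d=ray(p,px); return o+d*(z-o[2])/d[2]
E
python3 - <<'E'
from h import *
for n in ['scene','side']:
    p=camera(n); save(p,n+'0.png'); print(n,p.keys(),p['K'].tolist(),p['cam_to_world'].round(2).tolist())
    for q in ['cover_mid','cover_lug','housing_seat','stand_seat','rack_slot','wing_a','screwdriver','wrench','jar','tin','tape','socket']:
        try: print(q,[(np.round(r['pixel']).tolist(),round(r['score'],2)) for r in finder.find_in(q,p)[:5]])
        except Exception as e: print(q,e)
s=robot.observe(); print(s)
E
```

```text
scene dict_keys(['pixels', 'K', 'cam_to_world', 'shot']) [[569.1112877816101, 0.0, 323.8626458651506], [0.0, 569.1112877816101, 241.35894230292334], [0.0, 0.0, 1.0]] [[-0.57, -0.58, 0.58, 1220.3], [0.82, -0.42, 0.39, 421.03], [0.01, 0.7, 0.72, 995.05], [0.0, 0.0, 0.0, 1.0]]
cover_mid [([240.0, 227.0], 0.63)]
cover_lug [([240.0, 228.0], 0.64)]
housing_seat [([480.0, 362.0], 0.66), ([242.0, 229.0], 0.19)]
stand_seat [([232.0, 160.0], 0.93), ([345.0, 285.0], 0.76), ([540.0, 256.0], 0.75), ([297.0, 168.0], 0.43)]
rack_slot [([247.0, 257.0], 0.65)]
wing_a [([257.0, 231.0], 0.66), ([240.0, 257.0], 0.61), ([255.0, 201.0], 0.56), ([238.0, 230.0], 0.43)]
screwdriver [([414.0, 293.0], 0.74), ([340.0, 390.0], 0.63), ([238.0, 227.0], 0.35)]
wrench [([229.0, 311.0], 0.96), ([254.0, 202.0], 0.37)]
jar [([279.0, 347.0], 0.84)]
tin [([416.0, 404.0], 0.74)]
tape [([415.0, 274.0], 0.77)]
socket [([324.0, 234.0], 0.49)]
side dict_keys(['pixels', 'K', 'cam_to_world', 'shot']) [[573.4885441284325, 0.0, 321.05572063540154], [0.0, 573.4885441284325, 233.41013571280132], [0.0, 0.0, 1.0]] [[0.84, 0.33, -0.44
[... 663 characters left out ...]

{'clock': 1.3, 'joint_pos': array([-5.67200528e-02,  9.10998646e-02,  1.23071532e+00, -9.16669658e-06,
        1.81980602e+00, -5.67078016e-02]), 'qvel': array([-0.00187587,  0.00063957, -0.00051191, -0.00023789,  0.00090008,
        0.00041237]), 'effort': array([ 1.94166337e-04, -4.46191514e+01, -4.06502545e+01,  6.96733966e-02,
        1.96496712e-02, -2.62090253e-06]), 'eef_pos': array([ 6.00006686e+02, -1.72972659e-02,  2.22622641e+02]), 'orientation': array([-2.22144671e+00, -2.22141448e+00,  4.02705429e-05]), 'contact_force': array([-0.06747594, -0.17255916,  0.52444658]), 'moment': array([-0.00070214,  0.00579679,  0.07567494]), 'gripper_force': 0.0, 'finger_gap': 87.86073121945762}
```

View pics/scene0.png

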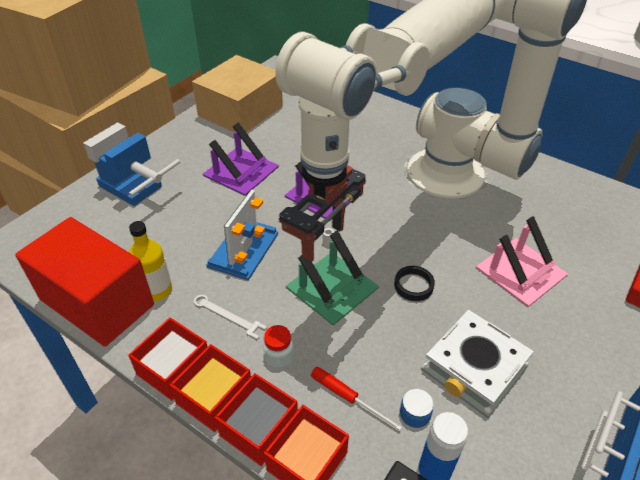

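View pics/side0.png

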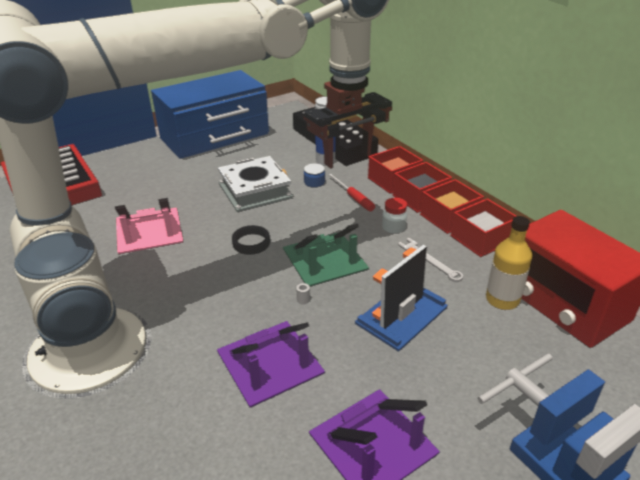

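Run:
```python
from h import *
a=camera('scene'); b=camera('side')
def tri(pa,pb):
    o1,d1=ray(a,pa);o2,d2=ray(b,pb)
    A=np.c_[d1,-d2]; t=np.linalg.lstsq(A,o2-o1,rcond=None)[0]
    return ((o1+d1*t[0]+o2+d2*t[1])/2).round(), np.linalg.norm(o1+d1*t[0]-o2-d2*t[1]).round(1)
print('rack',atz(a,[243,250],5).round(),atz(b,[403,316],5).round())
print('stand',atz(a,[333,288],5).round(),atz(b,[325,258],5).round())
print('housing',tri([481,352],[254,173]))
for n,z,pa in [('tape',11,[415,283]),('jar',35,[279,340]),('tin',25,[416,408]),('socket',18,[326,238]),('wrench',3,[229,316]),('sd',10,[355,397])]: print(n,atz(a,pa,z).round())
ca=a['pixels'][180:330,190:390]; cb=b['pixels'][220:370,270:470]
f=lambda c:cv2.resize(c,(800,600),interpolation=cv2.INTER_CUBIC)[:,:,::-1]
cv2.imwrite('pics/c.png',np.hstack([cv2.resize(ca,(400,300),interpolation=2),cv2.resize(cb,(400,300),interpolation=2)])[:,:,::-1])
cv2.imwrite('pics/ca.png',f(ca))
cv2.imwrite('pics/cb.png',f(cb))
```

```text
rack [ 555. -260.    5.] [ 550. -270.    5.]
stand [527. -19.   5.] [523. -28.   5.]
housing (array([530., 328.,  56.]), np.float64(4.2))
tape [411. 126.  11.]
jar [723. -18.  35.]
tin [690. 277.  25.]
socket [ 417. -115.   18.]
wrench [ 720. -159.    3.]
sd [729. 169.  10.]
```

View pics/ca.png

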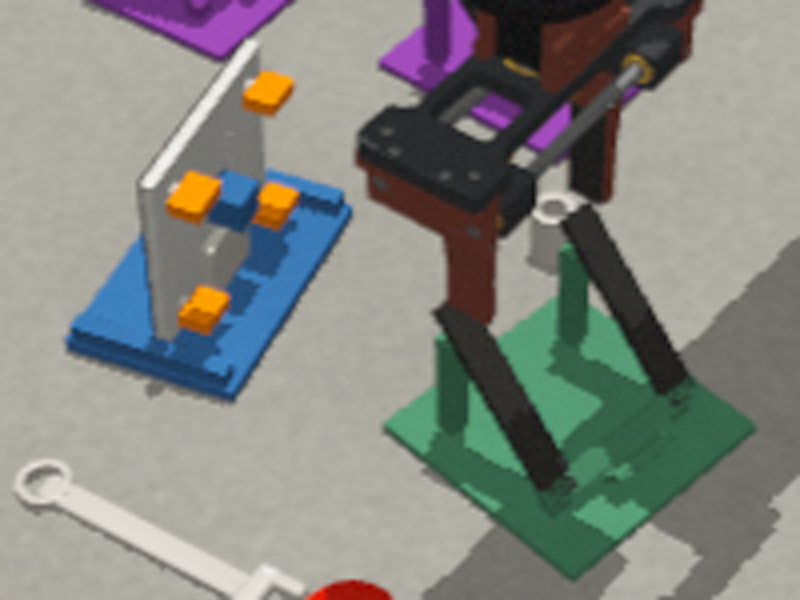

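View pics/cb.png

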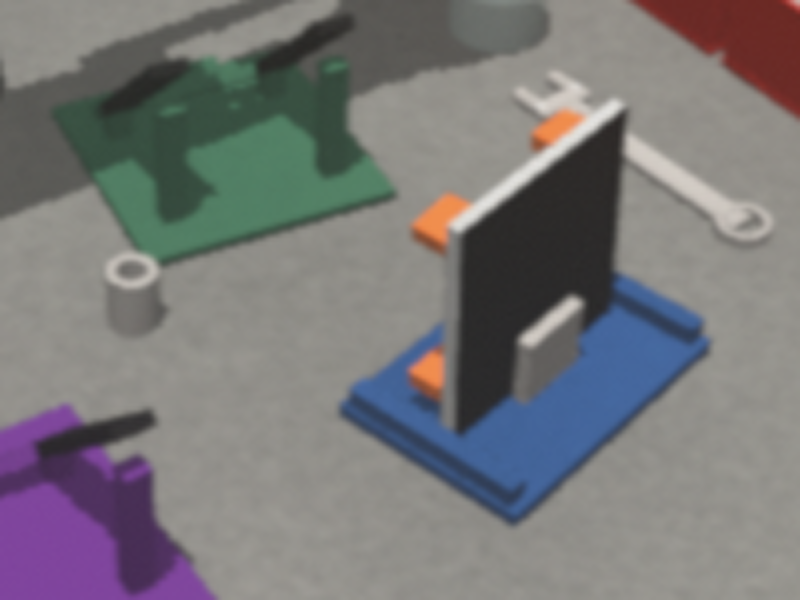

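```bash
cat >> h.py <<'E'
def tri(obs):
    A=np.zeros((3,3));b=np.zeros(3)
    for p,px in obs:
        o,d=ray(p,px);d=d/np.linalg.norm(d);M=np.eye(3)-np.outer(d,d);A+=M;b+=M@o
    return np.linalg.solve(A,b)
E
python3 - <<'E'
from h import *
a=camera('scene'); b=camera('side')
ca=lambda x,y:np.array([190+x/4-.4,180+y/4-.4]); cb=lambda x,y:np.array([270+x/4-.4,220+y/4-.4])
for n,u,v in [('hix top',(142,184),(625,108)),('lox top',(250,42),(457,235)),('hi-z railtop L? (lowx?)',(580,205),(185,62)),('other rail high',(437,312),(352,18))]:
    X=tri([(a,ca(*u)),(b,cb(*v))]); print(n,X.round(1),(proj(a,X)-ca(*u)).round(1),(proj(b,X)-cb(*v)).round(1))
for u in [(385,427),(573,578),(755,428)]: print('stand sc',atz(a,ca(*u),4).round())
for v in [(53,108),(150,265),(395,193)]: print('stand sd',atz(b,cb(*v),4).round())
for u in [(545,490),(570,482),(655,390),(690,378)]: print('rail low sc',atz(a,ca(*u),22).round())
for u in [(68,345),(233,400),(350,210)]: print('rack sc',atz(a,ca(*u),5).round())
for v in [(345,410),(515,522),(708,345)]: print('rack sd',atz(b,cb(*v),5).round())
E
```

```text
hix top [ 612.3 -247.3  138.7] [[-0.3  0. ]] [[-0.3 -0. ]]
lox top [ 486.9 -276.2  137.5] [[-0.1  0. ]] [[-0.1 -0. ]]
hi-z railtop L? (lowx?) [471.  -62.7 113.6] [[-2.4  0.8]] [[-2.5 -0.8]]
other rail high [573.1 -78.6 109.1] [[-0.1  0. ]] [[-0.1 -0. ]]
stand sc [ 584. -109.    4.]
stand sc [609.  36.   4.]
stand sc [463.  62.   4.]
stand sd [465.  64.   4.]
stand sd [439. -85.   4.]
stand sd [ 584. -109.    4.]
rail low sc [580.  -2.  22.]
rail low sc [568.   6.  22.]
rail low sc [486.   8.  22.]
rail low sc [467.  19.  22.]
rack sc [ 643. -296.    5.]
rack sc [ 619. -191.    5.]
rack sc [ 459. -232.    5.]
rack sd [ 461. -232.    5.]
rack sd [ 484. -336.    5.]
rack sd [ 643. -297.    5.]
```

The scene picture shows the green stand at (335,275). Its look-alikes are purple at (240,160) and (310,190), and pink at (525,260). I choose the green one, and the close crop confirms it. The cover stands in the rack at (243,240) with its knobs facing the stand, and the housing is at (480,355). The triangulated top edge comes out at z of about 139 (140 expected).

Request:
{"name": "carry_out", "arguments": {
  "targets": [
    [0,0,0,0,0,0.077,1],
    [0,0,0,0,0,0.077,1],
    [0,0,0,0,0,0.077,1],
    [0,0,0,0,0,0.077,1],
    [0,0,0,0,0,0.077,1],
    [0,0,0,0,0,0.077,1],
    [0,0,0,0,0,0.077,1],
    [0,0,0,0,0,0.077,1],
    [0,0,0,0,0,0.077,1],
    [0,0,0,0,0,0.077,1],
    [0,0,0,0,0,0.077,1],
    [-0.35,0.74,0,0,0,0,1],
    [-0.35,0.74,0,0,0,0,1],
    [-0.35,0.74,0,0,0,0,1],
    [-0.35,0.74,0,0,0,0,1],
    [-0.35,0.74,0,0,0,0,1],
    [-0.35,0.74,0,0,0,0,1],
    [-0.35,0.74,0,0,0,0,1],
    [-0.35,0.74,0,0,0,0,1],
    [0,0,0,0,0,0,1]
  ],
  "newtons": 40
}}

```text
clock: 3.17
eef_pos: [545.8, -261.9, 222.0]
orientation: [3.118, 0.367, -0.003]
contact_force: [0.2, -0.2, 0.1]
finger_gap: 87.7
gripper_force: 0.0
```

```bash
cat >> h.py <<'E'
def st():
    s=robot.observe(); Rm=R.from_rotvec(s['orientation']).as_matrix()
    print('t',s['clock'],'pos',s['eef_pos'].round(1),'j',s['joint_pos'].round(2),'F',s['contact_force'].round(1),'gap',round(s['finger_gap'],1),'g',round(s['gripper_force'],1))
    print(Rm.round(3).tolist()); return s['eef_pos'],Rm
def togo(pos,Rt):
    p,Rm=st(); rv=R.from_matrix(Rm.T@Rt).as_rotvec()/(np.pi/2)
    print('turn',rv.round(3),'shift in now-axes',(Rm.T@(pos-p)/40).round(3),'in target axes',(Rt.T@(pos-p)/40).round(3))
E
python3 - <<'E'
from h import *
p=camera('wrist'); save(p,'w1.png'); 
c,s=np.cos(np.radians(13.8)),np.sin(np.radians(13.8))
togo(np.array([548.4,-257,110]),np.array([[c,s,0],[s,-c,0],[0,0,-1]]))
print(proj(p,[[612.3,-247.3,140],[486.9,-276.2,140],[548.4,-257,140]]))
E
```

```text
t 3.2167 pos [ 546.6 -259.4  222.2] j [-0.5   0.11  1.22 -0.    1.82  0.84] F [-0.8  0.5  0.2] gap 88.0 g 0.0
[[0.972, 0.234, -0.001], [0.234, -0.972, -0.0], [-0.001, 0.0, -1.0]]
turn [ 0.     0.    -0.003] shift in now-axes [ 0.059 -0.047  2.805] in target axes [ 0.057 -0.046  2.805]
[[320.09874946 143.41945731]
 [318.57117578 331.06826581]
 [311.87249711 243.87356073]]
```

View pics/w1.png

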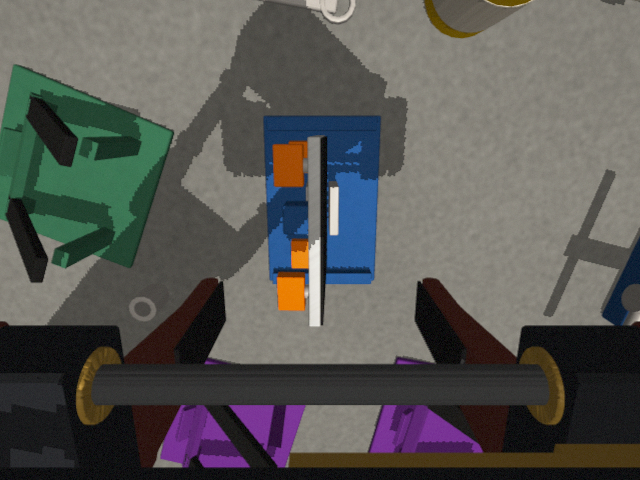

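Wrist view: the cover's top edge runs from (317,137) to (316,325), midway between the fingers at (222) and (417), with the knobs on the left. It matches the prediction to about 3 mm, so I descend and grip.

Request:
{"name": "carry_out", "arguments": {
  "targets": [
    [0.05,-0.01,0.5,0,0,0,1],
    [0.05,-0.01,0.5,0,0,0,1],
    [0,0,0.5,0,0,0,1],
    [0,0,0.5,0,0,0,0.8],
    [0,0,0.5,0,0,0,0.6],
    [0,0,0.3,0,0,0,0.5],
    [0,0,0,0,0,0,0.3],
    [0,0,0,0,0,0,0],
    [0,0,0,0,0,0,0],
    [0,0,0,0,0,0,0],
    [0,0,0,0,0,0,0],
    [0,0,0,0,0,0,0],
    [0,0,0,0,0,0,0]
  ],
  "newtons": 50
}}

```text
clock: 4.3
eef_pos: [551.5, -255.1, 111.3]
orientation: [3.118, 0.376, 0.001]
contact_force: [0.1, 0.3, -0.7]
finger_gap: 24.3
gripper_force: 0.0
```

Run:
```python
from h import *
st()
```

```text
t 4.3 pos [ 551.5 -255.1  111.3] j [-0.49  0.12  1.4   0.    1.62  0.84] F [ 0.1  0.3 -0.7] gap 24.3 g 0.0
[[0.971, 0.238, 0.001], [0.238, -0.971, -0.0], [0.001, 0.001, -1.0]]
```

Request:
{"name": "carry_out", "arguments": {
  "targets": [
    [0,0,0,0,0,0,0],
    [0,0,0,0,0,0,0],
    [0,0,0,0,0,0,0],
    [0,0,0,0,0,0,0],
    [0,0,0,0,0,0,0],
    [0,0,0,0,0,0,0]
  ]
}}

```text
clock: 4.8
eef_pos: [552.0, -257.6, 111.0]
orientation: [3.114, 0.373, 0.003]
contact_force: [3.0, -7.3, -1.7]
finger_gap: 10.4
gripper_force: 49.2
```

Run:
```python
from h import *
st()
```

```text
t 4.8 pos [ 552.  -257.6  111. ] j [-0.49  0.12  1.4  -0.    1.62  0.84] F [ 3.  -7.3 -1.7] gap 10.4 g 49.2
[[0.972, 0.236, 0.003], [0.237, -0.972, -0.005], [0.001, 0.006, -1.0]]
```

Request:
{"name": "carry_out", "arguments": {
  "targets": [
    [0,0,-0.3,0,0,0,0],
    [0,0,-0.5,0,0,0,0],
    [0,0,-0.6,0,0,0,0],
    [0,0,-0.6,0,0,0,0],
    [0,0,-0.6,0,0,0,0],
    [0,0,-0.6,0,0,0,0],
    [0,0,0,0,0,0,0],
    [0,0,0,0,0,0,0]
  ]
}}

```text
clock: 5.47
eef_pos: [551.6, -255.1, 238.8]
orientation: [3.118, 0.376, 0.002]
contact_force: [0.1, 0.1, -5.2]
finger_gap: 9.6
gripper_force: 50.0
```

Run:
```python
from h import *
st()
a=camera('scene'); b=camera('side')
ca=a['pixels'][225:325,280:385]; cb=b['pixels'][205:295,275:380]
f=lambda c:cv2.resize(c,None,fx=3.8,fy=3.8,interpolation=cv2.INTER_CUBIC)
A,B=f(ca),f(cb); B=np.vstack([B,np.zeros((A.shape[0]-B.shape[0],B.shape[1],3),np.uint8)])
H=A
cv2.imwrite('pics/st.png',np.hstack([A,B])[:,:,::-1]); print(A.shape,B.shape)
np.save('a.npy',a['pixels']);np.save('b.npy',b['pixels'])
```

```text
t 5.4667 pos [ 551.6 -255.1  238.8] j [-0.49  0.12  1.18  0.    1.85  0.84] F [ 0.1  0.1 -5.2] gap 9.6 g 50.0
[[0.971, 0.238, 0.001], [0.238, -0.971, -0.001], [0.001, 0.001, -1.0]]
(380, 399, 3) (380, 399, 3)
```

View pics/st.png

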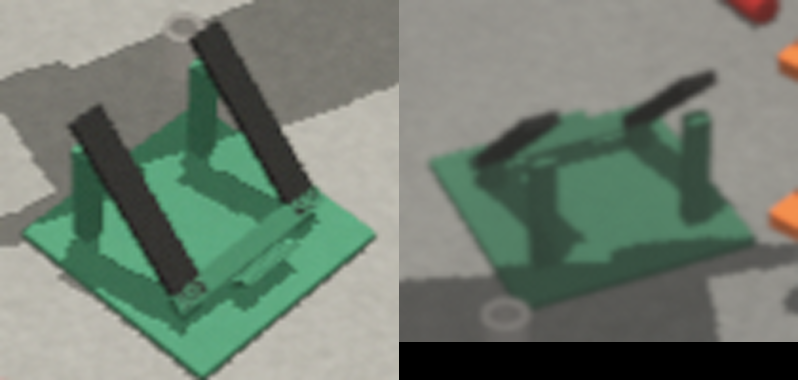

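```bash
cat > fit.py <<'E'
from h import *
from scipy.optimize import least_squares
a=camera('scene'); b=camera('side')
A=[((59,-1),(70,122)),((37,-1),(103,105)),((-37,-1),(190,38)),((-59,-1),(215,20)),((59,1),(180,295)),((37,1),(205,283)),((-37,1),(290,203)),((-59,1),(315,187))]
B=[((59,-1),(316,72)),((-59,-1),(160,113))]
def frame(v):
    t=v[2];x=np.array([np.cos(t),np.sin(t),0]);u=np.array([-np.sin(t),np.cos(t),0]);k=.5**.5
    return x,k*(u-[0,0,1]),k*(u+[0,0,1])
def pt(v,m):
    x,y,z=frame(v); return np.array([v[0],v[1],68])+x*m[0]+y*(m[1]*62.5+v[3])
def res(v):
    r=[]
    for m,q in A: r.append(proj(a,pt(v,m))[0]-[280+q[0]/3.8-.4,225+q[1]/3.8-.4])
    for m,q in B: r.append(proj(b,pt(v,m))[0]-[275+q[0]/3.8-.4,205+q[1]/3.8-.4])
    return np.ravel(r)
s=least_squares(res,[523,-25,-.17,0],loss='soft_l1'); print(s.x.round(3),np.degrees(s.x[2])); print(res(s.x).reshape(-1,2).round(1).tolist())
v=s.x; x,y,z=frame(v); seat=np.array([v[0],v[1],68])
Rt=np.c_[x,-z,y]
togo(seat+5*z-36*y-10*y+60*z,Rt)
togo(seat+5*z-36*y,Rt)
E
python3 fit.py
```

```text
[ 5.22779e+02 -2.69570e+01 -1.47000e-01 -1.66400e+00] -8.424790516580709
[[-0.4, -0.4], [-1.7, -1.4], [-1.0, -1.4], [-0.8, -1.7], [0.5, 3.0], [0.8, 0.4], [0.9, 2.7], [0.7, 1.5], [0.9, -0.9], [-8.6, 2.3]]
t 5.6667 pos [ 550.6 -254.6  235.4] j [-0.49  0.12  1.18 -0.    1.85  0.84] F [-0.4 -0.3 -4.6] gap 10.0 g 50.0
[[0.971, 0.238, -0.004], [0.238, -0.971, 0.002], [-0.004, -0.003, -1.0]]
turn [0.492 0.099 0.233] shift in now-axes [ 0.814 -5.996  2.24 ] in target axes [-1.522 -2.573  5.718]
t 5.6667 pos [ 550.6 -254.6  235.4] j [-0.49  0.12  1.18 -0.    1.85  0.84] F [-0.4 -0.3 -4.6] gap 10.0 g 50.0
[[0.971, 0.238, -0.004], [0.238, -0.971, 0.002], [-0.004, -0.003, -1.0]]
turn [0.492 0.099 0.233] shift in now-axes [ 0.484 -5.174  3.476] in target axes [-1.522 -1.073  5.968]
```

Request:
{"name": "carry_out", "arguments": {
  "targets": [
    [0,0,0,0,0,0.063,0],
    [0,0,0,0,0,0.063,0],
    [0,0,0,0,0,0.063,0],
    [0,0,0,0,0,0.063,0],
    [0,0,0,0.05,0,0,0],
    [0,0,0,0.075,0,0,0],
    [0,0,0,0.075,0,0,0],
    [0,0,0,0.075,0,0,0],
    [0,0,0,0.075,0,0,0],
    [0,0,0,0.075,0,0,0],
    [0,0,0,0.075,0,0,0],
    [-0.15,-0.25,0.5,0,0,0,0],
    [-0.2,-0.3,0.6,0,0,0,0],
    [-0.2,-0.3,0.6,0,0,0,0],
    [-0.2,-0.3,0.6,0,0,0,0],
    [-0.2,-0.3,0.6,0,0,0,0],
    [-0.2,-0.3,0.6,0,0,0,0],
    [-0.2,-0.3,0.6,0,0,0,0],
    [-0.15,-0.25,0.5,0,0,0,0],
    [0,0,0,0,0,0,0]
  ]
}}

```text
clock: 7.33
eef_pos: [520.2, -49.2, 170.4]
orientation: [-2.349, 0.182, -0.068]
contact_force: [-0.7, -0.3, -5.0]
finger_gap: 9.7
gripper_force: 50.0
```

```bash
cat > t2.py <<'E'
from h import *
t=np.radians(-9);k=.5**.5
x=np.array([np.cos(t),np.sin(t),0]);u=np.array([-np.sin(t),np.cos(t),0]);y=k*(u-[0,0,1]);z=k*(u+[0,0,1]);seat=np.array([523,-25.5,68.])
Rt=np.c_[x,-z,y]
def look():
    a=camera('scene'); b=camera('side')
    A=a['pixels'][110:310,220:420];B=b['pixels'][120:320,230:430]
    f=lambda c:cv2.resize(c,(400,400),interpolation=cv2.INTER_CUBIC)
    return a,b,np.hstack([f(A),f(B)])[:,:,::-1]
E
python3 - <<'E'
from t2 import *
togo(seat+5*z-36*y,Rt)
cv2.imwrite('pics/pre.png',look()[2])
E
```

```text
t 7.3333 pos [520.2 -49.2 170.4] j [-0.61  0.03  1.57  0.73  1.87  1.22] F [-0.7 -0.3 -5. ] gap 9.7 g 50.0
[[0.988, -0.111, 0.104], [-0.152, -0.697, 0.7], [-0.005, -0.708, -0.706]]
turn [-0.001  0.004 -0.   ] shift in now-axes [-0.014  1.266  1.331] in target axes [-0.024  1.264  1.332]
```

View pics/pre.png

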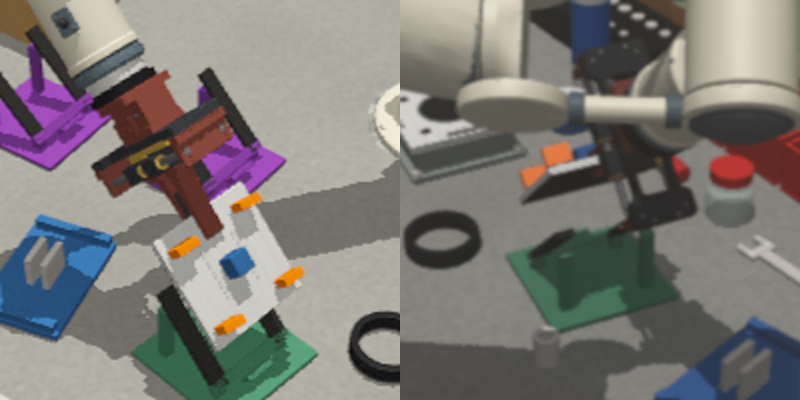

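Request:
{"name": "carry_out", "arguments": {
  "targets": [
    [0.02,0,0.4,0,0,0,0],
    [0.02,0.1,0.5,0,0,0,0],
    [0,0.3,0.3,0,0,0,0],
    [0,0.3,0,0,0,0,0],
    [0,0.3,0,0,0,0,0],
    [0,0.15,0,0,0,0,0],
    [0,0.04,0,0,0,0,0],
    [0,0,0,0,0,0,0],
    [0,0,0,0,0,0,0],
    [0,0,0,0,0,0,0]
  ]
}}

```text
clock: 8.27
eef_pos: [523.9, -53.5, 106.5]
orientation: [-2.35, 0.184, -0.076]
contact_force: [-0.6, 3.1, -3.3]
finger_gap: 9.8
gripper_force: 50.0
```

Run:
```python
from t2 import *
togo(seat+5*z-36*y,Rt)
```

```text
t 8.2667 pos [523.9 -53.5 106.5] j [-0.61  0.08  1.63  0.71  1.78  1.14] F [-0.6  3.1 -3.3] gap 9.8 g 50.0
[[0.988, -0.11, 0.11], [-0.155, -0.698, 0.699], [0.0, -0.707, -0.707]]
turn [-0.     0.     0.001] shift in now-axes [-0.132  0.069  0.265] in target axes [-0.132  0.069  0.265]
```

Request:
{"name": "carry_out", "arguments": {
  "targets": [
    [-0.04,-0.04,0.1,0,0,0,0],
    [-0.04,0,0.1,0,0,0,0],
    [0,0,0,0,0,0,0],
    [0,0,0,0,0,0,0]
  ]
}}

```text
clock: 8.6
eef_pos: [521.6, -45.5, 101.1]
orientation: [-2.351, 0.183, -0.075]
contact_force: [-0.1, -0.6, -5.0]
finger_gap: 9.7
gripper_force: 50.0
```

Run:
```python
from t2 import *
togo(seat+5*z-36*y,Rt)
a,b,im=look(); cv2.imwrite('pics/pl.png',im)
```

```text
t 8.6 pos [521.6 -45.5 101.1] j [-0.6   0.07  1.66  0.71  1.76  1.14] F [-0.1 -0.6 -5. ] gap 9.7 g 50.0
[[0.988, -0.11, 0.109], [-0.155, -0.699, 0.698], [-0.0, -0.707, -0.707]]
turn [0.    0.001 0.001] shift in now-axes [-0.043  0.106  0.039] in target axes [-0.043  0.106  0.039]
```

View pics/pl.png

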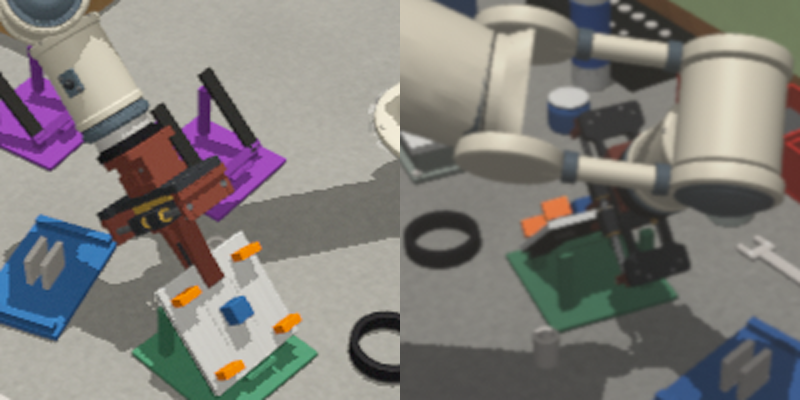

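The picture shows the cover held just above the rails, lug at (237,308) of the left half, low edge near the ledge. I set it down and release.

Request:
{"name": "carry_out", "arguments": {
  "targets": [
    [0,0.04,0,0,0,0,0],
    [0,0.03,0,0,0,0,0],
    [0,0,0,0,0,0,0],
    [0,0,0,0,0,0,0.15],
    [0,0,0,0,0,0,0.3],
    [0,0,0,0,0,0,0.5],
    [0,0,0,0,0,0,0.5],
    [0,0,0,0,0,0,0.5],
    [0,0,0,0,0,0,0.5],
    [0,0,0,0,0,0,0.5]
  ]
}}

```text
clock: 9.53
eef_pos: [521.5, -47.6, 99.5]
orientation: [-2.35, 0.183, -0.076]
contact_force: [1.0, 0.2, -0.4]
finger_gap: 43.7
gripper_force: 0.0
```

Run:
```python
from t2 import *
togo(seat+5*z-36*y,Rt)
```

```text
t 9.5333 pos [521.5 -47.6  99.5] j [-0.6   0.07  1.65  0.71  1.76  1.14] F [ 1.   0.2 -0.4] gap 43.7 g 0.0
[[0.988, -0.109, 0.11], [-0.155, -0.699, 0.699], [0.0, -0.707, -0.707]]
turn [0.    0.001 0.001] shift in now-axes [-0.049  0.042  0.047] in target axes [-0.049  0.042  0.047]
```

Request:
{"name": "carry_out", "arguments": {
  "targets": [
    [0,0,-0.3,0,0,0,0.5],
    [0,0,-0.6,0,0,0,0.5],
    [0,0,-0.7,0,0,0,0.5],
    [0,-0.5,-0.5,0,0,0,0.5],
    [0,-0.5,-0.5,0,0,0,0.5],
    [0,-0.5,-0.5,0,0,0,0.5],
    [0,0,0,-0.045,-0.045,-0.045,0.6],
    [0,0,0,-0.045,-0.045,-0.045,0.6],
    [0,0,0,-0.045,-0.045,-0.045,0.6],
    [0,0,0,-0.045,-0.045,-0.045,0.6],
    [0,0,0,-0.045,-0.045,-0.045,0.6],
    [0,0,0,-0.045,-0.045,-0.045,0.6],
    [0,0,0,-0.045,-0.045,-0.045,0.6],
    [0,0,0,-0.045,-0.045,-0.045,0.6],
    [0,0,0,-0.045,-0.045,-0.045,0.6],
    [0,0,0,-0.045,-0.045,-0.045,0.6],
    [0,0,0,-0.045,-0.045,-0.045,0.6],
    [0,0,0,-0.045,-0.045,-0.045,0.6],
    [0,0,0,-0.045,-0.045,-0.045,0.6]
  ]
}}

```text
clock: 11.12
eef_pos: [514.9, -92.4, 230.7]
orientation: [2.495, 1.41, -0.686]
contact_force: [-0.6, -0.1, -0.9]
finger_gap: 52.9
gripper_force: 0.0
```

Run:
```python
from t2 import *
togo(seat+80*z,np.c_[y,x,-z])
```

```text
t 11.1167 pos [514.9 -92.4 230.7] j [ 0.01  0.14  1.24 -0.44  2.05  0.41] F [-0.6 -0.1 -0.9] gap 52.9 g 0.0
[[0.439, 0.848, -0.298], [0.757, -0.527, -0.385], [-0.483, -0.056, -0.874]]
turn [-0.182 -0.183 -0.182] shift in now-axes [ 3.793 -1.11   1.01 ] in target axes [ 4.067 -0.062 -0.314]
```

Request:
{"name": "carry_out", "arguments": {
  "targets": [
    [0,0,0,-0.0455,-0.0455,-0.0455,0.6],
    [0,0,0,-0.0455,-0.0455,-0.0455,0.6],
    [0,0,0,-0.0455,-0.0455,-0.0455,0.6],
    [0,0,0,-0.0455,-0.0455,-0.0455,0.6],
    [0.5,0,-0.1,0,0,0,0.6],
    [0.7,0,-0.1,0,0,0,0.6],
    [0.7,0,0,0,0,0,0.6],
    [0.7,0,0,0,0,0,0.6],
    [0.7,0,0,0,0,0,0.6],
    [0.5,0,0,0,0,0,0.6],
    [0.2,0,0,0,0,0,0.6],
    [0,0,0,0,0,0,0.6],
    [0,0,0,0,0,0,0.6],
    [0,0,0,0,0,0,0.6]
  ]
}}

```text
clock: 12.28
eef_pos: [534.1, 24.7, 124.2]
orientation: [1.923, 1.632, -0.789]
contact_force: [0.5, -0.1, 0.2]
finger_gap: 52.7
gripper_force: 0.0
```

Run:
```python
from t2 import *
togo(seat+80*z,np.c_[y,x,-z])
p=camera('wrist'); save(p,'w2.png')
C=seat+10*z
print('lug top exp',proj(p,[C+24*z+sx*12*x+sy*12*y for sx in(-1,1) for sy in(-1,1)]).round(),'cover corners',proj(p,[C+sx*65*x+sy*65*y for sx in(-1,1) for sy in(-1,1)]).round())
for q in ['cover_lug','wing_a']: print(q,[(np.round(r['pixel'],1).tolist(),round(r['score'],2)) for r in finder.find_in(q,p)[:5]])
```

```text
t 12.2833 pos [534.1  24.7 124.2] j [ 0.38  0.23  1.43 -0.68  1.87  0.47] F [ 0.5 -0.1  0.2] gap 52.7 g 0.0
[[0.117, 0.987, -0.113], [0.701, -0.162, -0.694], [-0.704, 0.002, -0.711]]
turn [-0.002 -0.003 -0.004] shift in now-axes [ 0.086 -0.078 -0.099] in target axes [ 0.086 -0.077 -0.099]
lug top exp [[292. 284.]
 [291. 244.]
 [334. 284.]
 [335. 244.]] cover corners [[217. 345.]
 [200. 144.]
 [412. 344.]
 [426. 143.]]
cover_lug [([319.8, 224.9], 0.82), ([68.4, 52.0], 0.4), ([263.7, 331.8], 0.15)]
wing_a [([404.8, 175.7], 0.93), ([232.8, 174.7], 0.79), ([260.1, 331.5], 0.65), ([373.6, 326.0], 0.59)]
```

View pics/w2.png

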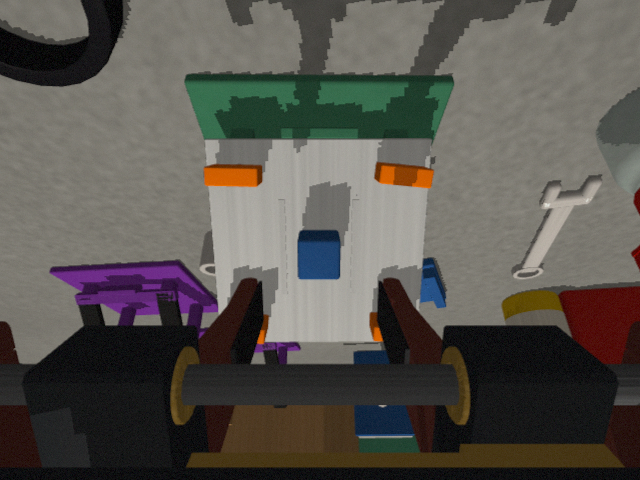

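Wrist view: lug at (319,255), midway between the fingers (262 and 381). The cover's upper corners are at (207,139) and (432,139), so it lies square on the green stand, low edge at the ledge. I go down to the lug.

Request:
{"name": "carry_out", "arguments": {
  "targets": [
    [0.05,-0.02,0.2,0,0,0,0.6],
    [0.05,0,0.3,0,0,0,0.6],
    [0,0,0.35,0,0,0,0.6],
    [0,0,0.3,0,0,0,0.6],
    [0,0,0.2,0,0,0,0.6],
    [0,0,0.15,0,0,0,0.6],
    [0,0,0,0,0,0,0.6],
    [0,0,0,0,0,0,0.6]
  ]
}}

```text
clock: 13.1
eef_pos: [526.4, -13.5, 77.2]
orientation: [1.922, 1.633, -0.791]
contact_force: [0.6, 0.6, 0.4]
finger_gap: 52.7
gripper_force: 0.0
```

Run:
```python
from t2 import *
togo(seat+14*z,np.c_[y,x,-z])
```

```text
t 13.1 pos [526.4 -13.5  77.2] j [ 0.33  0.21  1.54 -0.69  1.77  0.48] F [0.6 0.6 0.4] gap 52.7 g 0.0
[[0.115, 0.987, -0.114], [0.701, -0.161, -0.695], [-0.704, -0.0, -0.71]]
turn [-0.002 -0.003 -0.002] shift in now-axes [-0.056 -0.038  0.031] in target axes [-0.056 -0.038  0.031]
```

Now grip.

Request:
{"name": "carry_out", "arguments": {
  "targets": [
    [0,0,0.02,0,0,0,0.4],
    [0,0,0,0,0,0,0.3],
    [0,0,0,0,0,0,0.2],
    [0,0,0,0,0,0,0],
    [0,0,0,0,0,0,0],
    [0,0,0,0,0,0,0],
    [0,0,0,0,0,0,0],
    [0,0,0,0,0,0,0],
    [0,0,0,0,0,0,0]
  ],
  "newtons": 50
}}

```text
clock: 13.85
eef_pos: [526.7, -13.6, 76.8]
orientation: [1.922, 1.634, -0.79]
contact_force: [1.7, 2.0, 0.7]
finger_gap: 23.5
gripper_force: 50.0
```

Run:
```python
from t2 import *
togo(seat+14*z,np.c_[y,x,-z])
```

```text
t 13.85 pos [526.7 -13.6  76.8] j [ 0.33  0.21  1.54 -0.69  1.77  0.48] F [1.7 2.  0.7] gap 23.5 g 50.0
[[0.115, 0.987, -0.113], [0.701, -0.161, -0.695], [-0.704, 0.001, -0.711]]
turn [-0.002 -0.003 -0.002] shift in now-axes [-0.062 -0.044  0.023] in target axes [-0.062 -0.044  0.023]
```

Request:
{"name": "carry_out", "arguments": {
  "targets": [
    [0,0,-0.3,0,0,0,0],
    [0,0,-0.5,0,0,0,0],
    [0,0,-0.6,0,0,0,0],
    [0,0,-0.6,0,0,0,0],
    [0,0,-0.6,0,0,0,0],
    [-0.5,0,-0.5,0,0,0,0],
    [0,0,0,0,0.07,0,0],
    [0,0,0,0,0.072,0,0],
    [0,0,0,0,0.072,0,0],
    [0,0,0,0,0.072,0,0],
    [0,0,0,0,0.072,0,0],
    [0,0,0,0,0.072,0,0],
    [0,0,0,0,0.072,0,0],
    [0,0,0,0,0,0,0]
  ]
}}

```text
clock: 15.02
eef_pos: [537.7, 55.6, 179.4]
orientation: [-2.393, -2.025, -0.013]
contact_force: [-0.5, -0.9, -3.8]
finger_gap: 24.0
gripper_force: 50.0
```

Run:
```python
from h import *
st()
P={}
for n in ['scene','side']:
    p=camera(n); r=finder.regions_of('housing_seat',p)
    for q in r[:2]:
        m=q['pixels'].astype(np.uint8); c=max(cv2.findContours(m,0,2)[0],key=cv2.contourArea); 
        print(n,q['score'],q['pixel'],m.sum(),cv2.approxPolyDP(cv2.convexHull(c),4,True)[:,0].tolist())
    np.save(n+'.npy',p['pixels'])
    w=(p['pixels'].min(2)>0); x0,y0=(410,290) if n=='scene' else (200,130)
    P[n]=cv2.resize(p['pixels'][y0:y0+130,x0:x0+130],(400,400),interpolation=cv2.INTER_CUBIC)
cv2.imwrite('pics/h.png',np.hstack([P['scene'],P['side']])[:,:,::-1])
```

```text
t 15.0167 pos [537.7  55.6 179.4] j [ 0.03 -0.08  1.48  0.01  1.74  0.2 ] F [-0.5 -0.9 -3.8] gap 24.0 g 50.0
[[0.165, 0.986, 0.002], [0.986, -0.165, 0.011], [0.011, 0.0, -1.0]]
scene 0.68 [479.6, 361.0] 6729 [[467, 310], [532, 351], [525, 369], [486, 416], [421, 369], [426, 354]]
scene 0.18 [418.2, 406.5] 991 [[420, 390], [429, 396], [432, 410], [427, 422], [411, 426], [402, 419], [400, 404], [409, 391]]
side 0.88 [252.8, 181.8] 2613 [[270, 156], [290, 198], [237, 211], [219, 184], [220, 168]]
```

View pics/h.png

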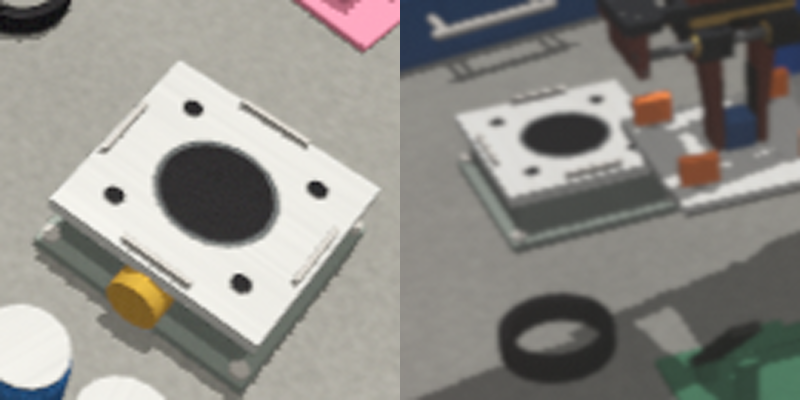

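Run:
```python
from h import *
from scipy.optimize import least_squares
a=camera('scene'); b=camera('side'); s=400/130
A=[((50,200)),((180,62)),((380,188)),((262,345))]; Ah=[(114,195),(193,108),(317,189),(241,284)]
B=[(57,117),(210,80),None,(113,200)]; Bh=[(131,171),(97,122),(197,99),None]
pa=lambda q:np.array([410+q[0]/s-.35,290+q[1]/s-.35]); pb=lambda q:np.array([200+q[0]/s-.35,130+q[1]/s-.35])
for q in A: print('sc',atz(a,pa(q),55).round(1))
for q in Ah: print('sch',atz(a,pa(q),55).round(1))
for q in B:
    if q: print('sd',atz(b,pb(q),55).round(1))
for q in Bh:
    if q: print('sdh',atz(b,pb(q),55).round(1))
print('ell',atz(a,pa((217,193)),55).round(1),atz(b,pb((166,134)),55).round(1))
```

```text
sc [595.5 243.8  55. ]
sc [447.1 264.4  55. ]
sc [465.5 411.2  55. ]
sc [612.3 393.3  55. ]
sch [568.6 275.1  55. ]
sch [477.2 287.6  55. ]
sch [489.6 378.6  55. ]
sch [581.4 366.7  55. ]
sd [464.5 405.1  55. ]
sd [608.4 389.9  55. ]
sd [444.3 254.5  55. ]
sdh [477.  287.1  55. ]
sdh [489.7 377.6  55. ]
sdh [581.7 365.2  55. ]
ell [529.4 327.8  55. ] [529.9 325.5  55. ]
```

Request:
{"name": "carry_out", "arguments": {
  "targets": [
    [0.4,-0.08,0,0,0,0,0],
    [0.7,-0.14,0,0,0,-0.019,0],
    [0.7,-0.14,0,0,0,0,0],
    [0.7,-0.14,0,0,0,0,0],
    [0.7,-0.14,0,0,0,0,0],
    [0.7,-0.14,0,0,0,0,0],
    [0.7,-0.14,0,0,0,0,0],
    [0.7,-0.14,0.1,0,0,0,0],
    [0.7,-0.14,0.3,0,0,0,0],
    [0.4,-0.08,0.4,0,0,0,0],
    [0.2,-0.04,0.4,0,0,0,0],
    [0,0,0.3,0,0,0,0],
    [0,0,0,0,0,0,0],
    [0,0,0,0,0,0,0],
    [0,0,0,0,0,0,0]
  ]
}}

```text
clock: 16.57
eef_pos: [522.4, 327.1, 121.7]
orientation: [-2.36, -2.067, -0.01]
contact_force: [0.5, 0.1, -4.4]
finger_gap: 23.2
gripper_force: 50.0
```

```bash
cat > m.py <<'E'
from h import *
H=np.array([529.5,327.]);ty=np.radians(-7.75)
ex=np.array([np.cos(ty),np.sin(ty),0]);ey=np.array([-np.sin(ty),np.cos(ty),0])
def knobs(p):
    h=cv2.cvtColor(p['pixels'],cv2.COLOR_RGB2HSV)
    m=cv2.inRange(h,(6,190,140),(17,255,255))
    n,l,s,c=cv2.connectedComponentsWithStats(m)
    return [(c[i].round(1).tolist(),int(s[i,4]),s[i,:4].tolist()) for i in range(1,n) if s[i,4]>25]
if __name__=='__main__':
    togo(np.array([*H,68]),np.c_[ey,ex,[0,0,-1]])
    pos,Rm=st()
    for n in ['scene','side']:
        p=camera(n); print(n); [print(k) for k in knobs(p)]
        for sx,sy in [(1,1),(-1,1),(-1,-1),(1,-1)]:
            # tool y = cover x, tool x = cover y(-?) : corner by tool axes
            C=pos+Rm[:,2]*3+Rm[:,1]*46*sx+Rm[:,0]*46*sy
            box=[C-Rm[:,2]*z+Rm[:,1]*14*i+Rm[:,0]*5*j for z in(4,24) for i in(-1,1) for j in(-1,1)]
            q=proj(p,box).astype(np.float32); hu=cv2.convexHull(q); M=cv2.moments(hu); print('exp',(sx,sy),round(M['m10']/M['m00'],1),round(M['m01']/M['m00'],1),M['m00'],[round(float(v)) for v in cv2.boundingRect(hu)])
E
python3 m.py
```

```text
t 16.5667 pos [522.4 327.1 121.7] j [0.5  0.13 1.36 0.01 1.64 0.63] F [ 0.5  0.1 -4.4] gap 23.2 g 50.0
[[0.132, 0.991, 0.002], [0.991, -0.132, 0.007], [0.008, 0.001, -1.0]]
turn [ 0.001 -0.005  0.002] shift in now-axes [0.011 0.175 1.344] in target axes [0.021 0.177 1.343]
t 16.5667 pos [522.4 327.1 121.7] j [0.5  0.13 1.36 0.01 1.64 0.63] F [ 0.5  0.1 -4.4] gap 23.2 g 50.0
[[0.132, 0.991, 0.002], [0.991, -0.132, 0.007], [0.008, 0.001, -1.0]]
scene
([455.5, 326.5], 101, [450, 319, 13, 16])
([523.4, 327.3], 42, [519, 320, 13, 12])
([499.6, 354.9], 113, [493, 347, 14, 17])
([226.0, 389.3], 67, [207, 366, 34, 46])
exp (1, 1) 499.3 356.0 140.33705323236063 [491, 346, 17, 20]
exp (-1, 1) 524.6 325.1 127.06064786575735 [517, 315, 16, 20]
exp (-1, -1) 481.8 298.8 125.14290338009596 [474, 290, 15, 18]
exp (1, -1) 455.5 327.2 138.00813885591924 [448, 318, 15, 19]
side
exp (1, 1) 258.9 136.3 95.59974478906952 [252, 131, 13, 11]
exp (-1, 1) 225.6 143.5 99.99994095473085 [219, 138, 13, 11]
exp (-1, -1) 237.1 159.1 108.90996088681277 [230, 153, 14, 12]
exp (1, -1) 271.7 151.2 103.91295023169369 [265, 145, 13, 12]
```

Run:
```python
import m; from m import *
p=camera('side'); h=cv2.cvtColor(p['pixels'],cv2.COLOR_RGB2HSV)
mk=cv2.inRange(h,(3,110,60),(18,255,255))[125:175,210:290]
n,l,s,c=cv2.connectedComponentsWithStats(mk)
for i in range(1,n):
    if s[i,4]>15: print((c[i]+[210,125]).round(1),s[i,4],(s[i,:4]+[210,125,0,0]).tolist(),p['pixels'][125:175,210:290][l==i].mean(0).round())
```

```text
[259.7 136.1] 59 [256, 132, 8, 9] [117.  69.  48.]
[225.1 142.9] 89 [219, 139, 12, 9] [148.  86.  57.]
[271.3 151.1] 80 [266, 147, 11, 9] [132.  79.  54.]
[236.3 158.6] 90 [231, 154, 11, 10] [159.  94.  63.]
```

Request:
{"name": "carry_out", "arguments": {
  "targets": [
    [0.02,0.1,0.2,0,-0.005,0.002,0],
    [0.025,0.106,0.3,0,0,0,0],
    [0,0,0.3,0,0,0,0],
    [0,0,0.2,0,0,0,0],
    [0,0,0.05,0,0,0,0],
    [0,0,0,0,0,0,0],
    [0,0,0,0,0,0,0],
    [0,0,0,0,0,0,0]
  ]
}}

```text
clock: 17.38
eef_pos: [530.7, 328.4, 79.5]
orientation: [2.366, 2.066, 0.002]
contact_force: [0.2, 0.7, -3.8]
finger_gap: 23.4
gripper_force: 50.0
```

```bash
cat > m2.py <<'E'
from m import *
def meas():
    pos,Rm=st(); r=[]
    obs={}
    for n in ['scene','side']:
        p=camera(n); h=cv2.cvtColor(p['pixels'],cv2.COLOR_RGB2HSV)
        mk=cv2.inRange(h,(6,190,140),(17,255,255)) if n=='scene' else cv2.inRange(h,(3,110,60),(18,255,255))
        N,l,s,c=cv2.connectedComponentsWithStats(mk)
        for sx,sy in [(1,1),(-1,1),(-1,-1),(1,-1)]:
            f=lambda d:[pos+d+Rm[:,2]*3+Rm[:,1]*(46*sx+14*i)+Rm[:,0]*(46*sy+5*j)-Rm[:,2]*z for z in(4,24) for i in(-1,1) for j in(-1,1)]
            def cen(d):
                q=cv2.convexHull(proj(p,f(d)).astype(np.float32)); M=cv2.moments(q); return np.array([M['m10'],M['m01']])/M['m00'],M['m00']
            e,ar=cen(np.zeros(3))
            for i in range(1,N):
                if np.hypot(*(c[i]-e))<6 and s[i,4]>.68*ar:
                    J=np.array([(cen(5*np.eye(3)[k])[0]-e)/5 for k in range(3)]).T
                    r.append((J,c[i]-e)); print(n,(sx,sy),(c[i]-e).round(1))
    J=np.vstack([x for x,_ in r]); d=np.hstack([y for _,y in r])
    o=np.linalg.lstsq(J,d,rcond=None)[0]; print('offset of cover from tool',o.round(1)); return o
if __name__=='__main__':
    togo(np.array([*H,68]),np.c_[ey,ex,[0,0,-1]]); meas()
E
python3 m2.py
```

```text
t 17.3833 pos [530.7 328.4  79.5] j [ 0.5   0.17  1.4  -0.    1.57  0.63] F [ 0.2  0.7 -3.8] gap 23.4 g 50.0
[[0.135, 0.991, 0.001], [0.991, -0.135, 0.0], [0.0, 0.001, -1.0]]
turn [ 0.001 -0.     0.   ] shift in now-axes [-0.038 -0.025  0.288] in target axes [-0.038 -0.025  0.288]
t 17.3833 pos [530.7 328.4  79.5] j [ 0.5   0.17  1.4  -0.    1.57  0.63] F [ 0.2  0.7 -3.8] gap 23.4 g 50.0
[[0.135, 0.991, 0.001], [0.991, -0.135, 0.0], [0.0, 0.001, -1.0]]
scene (1, 1) [ 0.3 -1. ]
scene (1, -1) [-0.2 -0.7]
side (-1, 1) [-0.6 -0.5]
side (-1, -1) [-0.6 -0.4]
side (1, -1) [-0.6  0.3]
offset of cover from tool [-1.4 -0.4  1. ]
```

Request:
{"name": "carry_out", "arguments": {
  "targets": [
    [-0.015,0,0.1,0,0,0,0],
    [0,0,0.08,0,0,0,0],
    [0,0,0.06,0,0,0,0],
    [0,0,0,0,0,0,0],
    [0,0,0,0,0,0,0]
  ]
}}

```text
clock: 17.9
eef_pos: [530.1, 327.4, 68.7]
orientation: [2.366, 2.066, -0.001]
contact_force: [-0.1, -0.4, -5.0]
finger_gap: 23.6
gripper_force: 50.0
```

Request:
{"name": "carry_out", "arguments": {
  "targets": [
    [0,0,0.03,0,0,0,0],
    [0,0,0.02,0,0,0,0],
    [0,0,0,0,0,0,0]
  ]
}}

```text
clock: 18.15
eef_pos: [530.5, 327.7, 67.7]
orientation: [2.366, 2.066, 0.001]
contact_force: [-1.4, -0.6, -2.0]
finger_gap: 23.7
gripper_force: 50.0
```

Request:
{"name": "carry_out", "arguments": {
  "targets": [
    [0,0,0,0,0,0,0.2],
    [0,0,0,0,0,0,0.4],
    [0,0,0,0,0,0,0.5],
    [0,0,0,0,0,0,0.5],
    [0,0,0,0,0,0,0.5],
    [0,0,-0.4,0,0,0,0.5],
    [0,0,-0.5,0,0,0,0.5],
    [0,0,-0.5,0,0,0,0.5],
    [0,0,-0.3,0,0,-0.077,0.5],
    [0,0,0,0,0,-0.077,0.5],
    [0,0,0,0,0,-0.077,0.5],
    [0,0,0,0,0,-0.077,0.5],
    [0,0,0,0,0,-0.077,0.5],
    [0,0,0,0,0,-0.077,0.5],
    [0,0,0,0,0,-0.077,0.5],
    [0,0,0,0,0,-0.077,0.5],
    [0,0,0,0,0,-0.077,0.5],
    [0,0,0,0,0,-0.077,0.5],
    [0,0,0,0,0,-0.077,0.5],
    [0,0,0,0,0,-0.077,0.5]
  ]
}}

```text
clock: 19.82
eef_pos: [530.5, 327.7, 135.4]
orientation: [0.389, 3.117, 0.0]
contact_force: [0.0, 0.3, -0.4]
finger_gap: 44.2
gripper_force: 0.0
```

```bash
cat > k.py <<'E'
from m import *
from scipy.optimize import least_squares
# fit cover pose + knob angles from wrist picture orange top masks
def fit(zf=65,draw=None):
    p=camera('wrist'); h=cv2.cvtColor(p['pixels'],cv2.COLOR_RGB2HSV)
    mk=cv2.inRange(h,(4,150,60),(20,255,255)); cv2.imwrite('pics/mk.png',mk)
    N,l,s,c=cv2.connectedComponentsWithStats(mk)
    for i in range(1,N):
        if s[i,4]<60: continue
        X=atz(p,c[i],zf+20)[:2]; v=X-H; lx,ly=v@ex[:2],v@ey[:2]
        ys,xs=np.where(l==i); W=np.array([atz(p,q,zf+20)[:2] for q in zip(xs,ys)]); rc=cv2.minAreaRect((W*10).astype(np.float32).reshape(-1,1,2))
        bx=cv2.boxPoints(rc)/10; e=max([bx[1]-bx[0],bx[2]-bx[1]],key=np.linalg.norm)
        a=np.degrees(np.arctan2(e[1],e[0])); a=(a+7.75+90)%180-90
        print('wing rel cover',lx.round(1),ly.round(1),'size',np.round(np.array(rc[1])/10,1),'angle rel housing',a.round(1),s[i,4])
if __name__=='__main__':
    st(); fit()
E
python3 k.py
```

```text
t 19.8167 pos [530.5 327.7 135.4] j [ 0.5   0.15  1.32 -0.    1.67 -0.82] F [ 0.   0.3 -0.4] gap 44.2 g 0.0
[[-0.969, 0.246, 0.001], [0.246, 0.969, -0.0], [-0.001, 0.0, -1.0]]
wing rel cover -45.1 46.0 size [12.4 28.7] angle rel housing -1.4 1163
wing rel cover -45.5 -43.9 size [13.5 29. ] angle rel housing -5.8 1220
wing rel cover 33.2 49.0 size [18.1  5.4] angle rel housing 23.0 196
wing rel cover 56.2 -40.3 size [ 2.  16.2] angle rel housing -21.1 62
wing rel cover 76.0 -84.4 size [13.1 58. ] angle rel housing -15.0 638
wing rel cover 93.1 65.5 size [13.5 58.3] angle rel housing 2.3 682
wing rel cover 61.6 2.1 size [23.3  4.7] angle rel housing -90.0 195
wing rel cover 146.4 40.1 size [299.8  18.5] angle rel housing 83.6 5160
```

Request:
{"name": "carry_out", "arguments": {
  "targets": [
    [0,0,0,0,0,-0.072,0.3],
    [-0.55,0.55,0.3,0,0,0,0.3],
    [-0.6,0.6,0.4,0,0,0,0.3],
    [0,0,0,0,0,0,0.3],
    [0,0,0.4,0,0,0,0.3],
    [0,0,0.4,0,0,0,0.3],
    [0,0,0.13,0,0,0,0.3],
    [0,0,0,0,0,0,0.3],
    [0,0,0,0,0,0,0],
    [0,0,0,0,0,0,0],
    [0,0,0,0,0,0,0],
    [0,0,0,0,0,0,0],
    [0,0,0,0,0,0,0]
  ],
  "newtons": 20
}}

```text
clock: 20.95
eef_pos: [583.0, 367.1, 72.0]
orientation: [0.222, 3.131, 0.002]
contact_force: [-0.9, 0.7, 4.6]
finger_gap: 10.0
gripper_force: 19.9
```

```bash
cat > s.py <<'E'
from m import *
pos,Rm=st(); C=np.array([529.8,327.6]); v=pos[:2]-C
print('rel cover',(v@ex[:2]).round(1),(v@ey[:2]).round(1),'tool y rel ey deg',(np.degrees(np.arctan2(Rm[1,1],Rm[0,1]))-82.25).round(1))
E
python3 s.py
```

```text
t 20.95 pos [583.  367.1  72. ] j [ 0.51  0.35  1.2  -0.    1.59 -0.92] F [-0.9  0.7  4.6] gap 10.0 g 19.9
[[-0.99, 0.141, 0.003], [0.141, 0.99, 0.001], [-0.002, 0.002, -1.0]]
rel cover 47.3 46.3 tool y rel ey deg -0.4
```

Request:
{"name": "carry_out", "arguments": {
  "targets": [
    [0,0,-0.04,0,0,0.073,0],
    [0,0,0,0,0,0.073,0],
    [0,0,0,0,0,0.073,0],
    [0,0,0,0,0,0.073,0],
    [0,0,0,0,0,0.073,0],
    [0,0,0,0,0,0.073,0],
    [0,0,0,0,0,0.073,0],
    [0,0,0,0,0,0,0]
  ]
}}

```text
clock: 21.62
eef_pos: [582.4, 366.4, 72.0]
orientation: [1.434, 2.794, -0.001]
contact_force: [-1.4, -1.4, 1.3]
finger_gap: 10.1
gripper_force: 19.9
```

```bash
python3 s.py
```

```text
t 21.6167 pos [582.4 366.4  72. ] j [ 0.51  0.35  1.2  -0.    1.59 -0.11] F [-1.4 -1.4  1.3] gap 10.1 g 19.9
[[-0.583, 0.812, 0.0], [0.812, 0.583, -0.001], [-0.001, 0.0, -1.0]]
rel cover 46.9 45.5 tool y rel ey deg -46.6
```

Request:
{"name": "carry_out", "arguments": {
  "targets": [
    [0,0,0,0,0,0,0.3],
    [0,0,0,0,0,0,0.3],
    [0,0,0,0,0,0,0.3],
    [0,0,-0.3,0,0,0,0.3],
    [0,0,-0.4,0,0,0,0.3],
    [0,0,0,0,0,-0.073,0.3],
    [0,0,0,0,0,-0.073,0.3],
    [0,0,0,0,0,-0.073,0.3],
    [0,0,0,0,0,-0.073,0.3],
    [0,0,0,0,0,-0.073,0.3],
    [0,0,0,0,0,-0.073,0.3],
    [0,0,0,0,0,-0.073,0.3],
    [0.575,-0.575,0,0,0,0,0.3],
    [0.575,-0.575,0,0,0,0,0.3],
    [0.575,-0.575,0,0,0,0,0.3],
    [0.575,-0.575,0,0,0,0,0.3],
    [0,0,0,0,0,0,0.3],
    [0,0,0.3,0,0,0,0.3],
    [0,0,0.35,0,0,0,0.3],
    [0,0,0,0,0,0,0.3]
  ]
}}

```text
clock: 23.28
eef_pos: [478.0, 288.5, 71.0]
orientation: [-0.221, -3.132, 0.003]
contact_force: [-1.3, -0.4, -0.2]
finger_gap: 26.3
gripper_force: 0.0
```

```bash
python3 s.py
```

```text
t 23.2833 pos [478.  288.5  71. ] j [ 0.48  0.01  1.59 -0.    1.55 -0.95] F [-1.3 -0.4 -0.2] gap 26.3 g 0.0
[[-0.99, 0.14, -0.002], [0.14, 0.99, -0.002], [0.002, -0.002, -1.0]]
rel cover -46.0 -45.7 tool y rel ey deg -0.3
```

Request:
{"name": "carry_out", "arguments": {
  "targets": [
    [0,0,-0.03,0,0,0,0],
    [0,0,0,0,0,0,0],
    [0,0,0,0,0,0,0],
    [0,0,0,0,0,0,0],
    [0,0,0,0,0,0.073,0],
    [0,0,0,0,0,0.073,0],
    [0,0,0,0,0,0.073,0],
    [0,0,0,0,0,0.073,0],
    [0,0,0,0,0,0.073,0],
    [0,0,0,0,0,0.073,0],
    [0,0,0,0,0,0.073,0],
    [0,0,0,0,0,0,0]
  ]
}}

```text
clock: 24.28
eef_pos: [478.7, 288.4, 75.7]
orientation: [1.434, 2.794, 0.0]
contact_force: [-0.9, -1.7, 2.2]
finger_gap: 9.8
gripper_force: 19.9
```

```bash
python3 s.py
```

```text
t 24.2833 pos [478.7 288.4  75.7] j [ 0.48  0.    1.58 -0.    1.56 -0.14] F [-0.9 -1.7  2.2] gap 9.8 g 19.9
[[-0.583, 0.812, 0.001], [0.812, 0.583, -0.0], [-0.001, 0.001, -1.0]]
rel cover -45.3 -45.7 tool y rel ey deg -46.6
```

Request:
{"name": "carry_out", "arguments": {
  "targets": [
    [0,0,0,0,0,0,0.3],
    [0,0,0,0,0,0,0.3],
    [0,0,0,0,0,0,0.3],
    [0,0,-0.3,0,0,0,0.3],
    [0,0,-0.4,0,0,0,0.3],
    [0,0,0,0,0,-0.073,0.3],
    [0,0,0,0,0,-0.073,0.3],
    [0,0,0,0,0,-0.073,0.3],
    [0,0,0,0,0,-0.073,0.3],
    [0,0,0,0,0,-0.073,0.3],
    [0,0,0,0,0,-0.073,0.3],
    [0,0,0,0,0,-0.073,0.3],
    [0,0.575,0,0,0,0,0.3],
    [0,0.575,0,0,0,0,0.3],
    [0,0.575,0,0,0,0,0.3],
    [0,0.575,0,0,0,0,0.3],
    [0,0,0,0,0,0,0.3],
    [0,0,0.3,0,0,0,0.3],
    [0,0,0.42,0,0,0,0.3],
    [0,0,0,0,0,0,0.3]
  ]
}}

```text
clock: 25.95
eef_pos: [489.8, 377.7, 69.9]
orientation: [-0.221, -3.129, 0.007]
contact_force: [-0.2, -0.2, -0.7]
finger_gap: 26.3
gripper_force: 0.0
```

```bash
python3 s.py
```

```text
t 25.95 pos [489.8 377.7  69.9] j [ 0.6   0.17  1.42 -0.    1.56 -0.83] F [-0.2 -0.2 -0.7] gap 26.3 g 0.0
[[-0.99, 0.141, -0.005], [0.141, 0.99, -0.004], [0.004, -0.005, -1.0]]
rel cover -46.4 44.3 tool y rel ey deg -0.3
```

Request:
{"name": "carry_out", "arguments": {
  "targets": [
    [0,0.03,-0.04,0,0,0,0],
    [0,0,0,0,0,0,0],
    [0,0,0,0,0,0,0],
    [0,0,0,0,0,0,0],
    [0,0,0,0,0,0.073,0],
    [0,0,0,0,0,0.073,0],
    [0,0,0,0,0,0.073,0],
    [0,0,0,0,0,0.073,0],
    [0,0,0,0,0,0.073,0],
    [0,0,0,0,0,0.073,0],
    [0,0,0,0,0,0.073,0],
    [0,0,0,0,0,0,0]
  ]
}}

```text
clock: 26.95
eef_pos: [491.8, 380.3, 76.9]
orientation: [1.434, 2.794, 0.0]
contact_force: [-1.0, -3.2, 3.5]
finger_gap: 9.8
gripper_force: 19.9
```

Request:
{"name": "carry_out", "arguments": {
  "targets": [
    [0,0,0,0,0,0,0.3],
    [0,0,0,0,0,0,0.3],
    [0,0,0,0,0,0,0.3],
    [0,0,-0.3,0,0,0,0.3],
    [0,0,-0.4,0,0,0,0.3],
    [0,0,0,0,0,-0.073,0.3],
    [0,0,0,0,0,-0.073,0.3],
    [0,0,0,0,0,-0.073,0.3],
    [0,0,0,0,0,-0.073,0.3],
    [0,0,0,0,0,-0.073,0.3],
    [0,0,0,0,0,-0.073,0.3],
    [0,0,0,0,0,-0.073,0.3],
    [-0.575,-0.575,0,0,0,0,0.3],
    [-0.575,-0.575,0,0,0,0,0.3],
    [-0.575,-0.575,0,0,0,0,0.3],
    [-0.575,-0.575,0,0,0,0,0.3],
    [0,0,0,0,0,0,0.3],
    [0,0,0.3,0,0,0,0.3],
    [0,0,0.38,0,0,0,0.3],
    [0,0,0,0,0,0,0.3]
  ]
}}

```text
clock: 28.62
eef_pos: [567.4, 277.1, 72.6]
orientation: [-0.219, -3.129, 0.003]
contact_force: [0.3, -0.2, -1.0]
finger_gap: 26.5
gripper_force: 0.0
```

```bash
python3 s.py
```

```text
t 28.6167 pos [567.4 277.1  72.6] j [ 0.4   0.2   1.38  0.    1.57 -1.03] F [ 0.3 -0.2 -1. ] gap 26.5 g 0.0
[[-0.99, 0.14, -0.005], [0.14, 0.99, -0.002], [0.005, -0.002, -1.0]]
rel cover 44.1 -45.0 tool y rel ey deg -0.3
```

Request:
{"name": "carry_out", "arguments": {
  "targets": [
    [-0.03,0,0.03,0,0,0,0],
    [0,0,0,0,0,0,0],
    [0,0,0,0,0,0,0],
    [0,0,0,0,0,0,0],
    [0,0,0,0,0,0.073,0],
    [0,0,0,0,0,0.073,0],
    [0,0,0,0,0,0.073,0],
    [0,0,0,0,0,0.073,0],
    [0,0,0,0,0,0.073,0],
    [0,0,0,0,0,0.073,0],
    [0,0,0,0,0,0.073,0],
    [0,0,0,0,0,0,0]
  ]
}}

```text
clock: 29.62
eef_pos: [570.5, 276.6, 75.9]
orientation: [1.434, 2.795, -0.0]
contact_force: [-1.7, -0.7, 1.0]
finger_gap: 9.8
gripper_force: 20.0
```

Request:
{"name": "carry_out", "arguments": {
  "targets": [
    [0,0,0,0,0,0,0.3],
    [0,0,0,0,0,0,0.3],
    [0,0,0,0,0,0,0.3],
    [0,0,-0.4,0,0,0,0.3],
    [0,0,-0.5,0,0,0,0.3],
    [0,0,-0.5,0,0,0,0.3],
    [0,0,-0.2,0,0,0,0.3],
    [0,0,0,0,0,0,0.3],
    [0,0,0,0,0,0,0.3]
  ]
}}

```text
clock: 30.37
eef_pos: [570.9, 276.7, 139.1]
orientation: [1.427, 2.798, 0.0]
contact_force: [0.4, 0.3, -0.2]
finger_gap: 26.6
gripper_force: 0.0
```

```bash
python3 s.py; python3 k.py | grep rel
```

```text
t 30.3667 pos [570.9 276.7 139.1] j [ 0.4   0.18  1.28 -0.    1.68 -0.23] F [ 0.4  0.3 -0.2] gap 26.6 g 0.0
[[-0.587, 0.809, 0.001], [0.809, 0.587, -0.0], [-0.001, 0.001, -1.0]]
rel cover 47.6 -44.9 tool y rel ey deg -46.3
wing rel cover -41.6 44.2 size [ 9.5 22.6] angle rel housing -46.2 975
wing rel cover 45.7 47.1 size [14.4 27.5] angle rel housing -46.4 1348
wing rel cover -43.8 -43.1 size [14.7 27.2] angle rel housing -46.2 1358
wing rel cover 71.2 2.4 size [27.5  8.1] angle rel housing -90.0 573
wing rel cover 46.1 -43.0 size [ 9.6 31.8] angle rel housing -46.0 855
wing rel cover 73.4 -139.9 size [ 9.3 58.3] angle rel housing -52.0 510
wing rel cover 143.8 -75.5 size [ 9.6 57.9] angle rel housing -40.3 502
wing rel cover 163.8 -132.9 size [305.4  18.8] angle rel housing 43.7 5472
```

Request:
{"name": "carry_out", "arguments": {
  "targets": [
    [0,0,0.5,0,0,0,0.3],
    [0,0,0.5,0,0,0,0.3],
    [0,0,0.4,0,0,0,0.3],
    [0,0,0.2,0,0,0,0.3],
    [0,0,0,0,0,0,0.1],
    [0,0,0,0,0,0,0],
    [0,0,0,0,0,0,0],
    [0,0,0,0,0,0,0],
    [0,0,0,0,0,0,0],
    [0,0,0,0,0,0.076,0],
    [0,0,0,0,0,0.076,0],
    [0,0,0,0,0,0.076,0],
    [0,0,0,0,0,0.076,0],
    [0,0,0,0,0,0.076,0],
    [0,0,0,0,0,0.076,0],
    [0,0,0,0,0,0.076,0],
    [0,0,0,0,0,0,0],
    [0,0,0,0,0,0,0]
  ],
  "newtons": 25
}}

```text
clock: 31.92
eef_pos: [570.5, 276.4, 76.1]
orientation: [2.437, 1.982, -0.001]
contact_force: [-3.6, -2.9, 3.0]
finger_gap: 9.2
gripper_force: 25.0
```

```bash
python3 s.py
```

```text
t 31.9167 pos [570.5 276.4  76.1] j [ 0.4   0.2   1.37 -0.    1.57  0.6 ] F [-3.6 -2.9  3. ] gap 9.2 g 25.0
[[0.204, 0.979, -0.0], [0.979, -0.204, -0.001], [-0.001, 0.0, -1.0]]
rel cover 47.2 -45.3 tool y rel ey deg -94.0
```

Home. Release, up, turn back, move to b.

Request:
{"name": "carry_out", "arguments": {
  "targets": [
    [0,0,0,0,0,0,0.3],
    [0,0,0,0,0,0,0.3],
    [0,0,0,0,0,0,0.3],
    [0,0,-0.3,0,0,0,0.3],
    [0,0,-0.4,0,0,0,0.3],
    [0,0,0,0,0,-0.076,0.3],
    [0,0,0,0,0,-0.076,0.3],
    [0,0,0,0,0,-0.076,0.3],
    [0,0,0,0,0,-0.076,0.3],
    [0,0,0,0,0,-0.076,0.3],
    [0,0,0,0,0,-0.076,0.3],
    [0,0,0,0,0,-0.076,0.3],
    [0.6,-0.02,0,0,0,0,0.3],
    [0.7,-0.02,0,0,0,0,0.3],
    [0.7,-0.02,0,0,0,0,0.3],
    [0.7,-0.02,0,0,0,0,0.3],
    [0.56,-0.02,0,0,0,0,0.3],
    [0,0,0,0,0,0,0.3],
    [0,0,0.3,0,0,0,0.3],
    [0,0,0.4,0,0,0,0.3]
  ]
}}

```text
clock: 33.58
eef_pos: [492.5, 380.2, 77.0]
orientation: [1.426, 2.796, 0.006]
contact_force: [0.1, 0.3, -1.2]
finger_gap: 26.5
gripper_force: 0.0
```

```bash
python3 s.py
```

```text
t 33.5833 pos [492.5 380.2  77. ] j [ 0.6   0.17  1.41 -0.    1.56 -0.02] F [ 0.1  0.3 -1.2] gap 26.5 g 0.0
[[-0.587, 0.81, 0.004], [0.81, 0.587, 0.002], [-0.001, 0.005, -1.0]]
rel cover -44.0 47.1 tool y rel ey deg -46.3
```

Request:
{"name": "carry_out", "arguments": {
  "targets": [
    [0,0,0,0,0,0,0.1],
    [0,0,0,0,0,0,0],
    [0,0,0,0,0,0,0],
    [0,0,0,0,0,0,0],
    [0,0,0,0,0,0,0],
    [0,0,0,0,0,0.076,0],
    [0,0,0,0,0,0.076,0],
    [0,0,0,0,0,0.076,0],
    [0,0,0,0,0,0.076,0],
    [0,0,0,0,0,0.076,0],
    [0,0,0,0,0,0.076,0],
    [0,0,0,0,0,0.076,0],
    [0,0,0,0,0,0,0],
    [0,0,0,0,0,0,0]
  ]
}}

```text
clock: 34.75
eef_pos: [491.5, 379.8, 75.4]
orientation: [2.437, 1.981, 0.001]
contact_force: [0.9, -0.3, -3.7]
finger_gap: 9.7
gripper_force: 25.0
```

Request:
{"name": "carry_out", "arguments": {
  "targets": [
    [0,0,0,0,0,0,0.3],
    [0,0,0,0,0,0,0.3],
    [0,0,0,0,0,0,0.3],
    [0,0,-0.3,0,0,0,0.3],
    [0,0,-0.5,0,0,0,0.3],
    [0,0,-0.5,0,0,0,0.3],
    [0,0,-0.3,0,0,0,0.3],
    [0,0,0,0,0,-0.076,0.3],
    [0,0,0,0,0,-0.076,0.3],
    [0,0,0,0,0,-0.076,0.3],
    [0,0,0,0,0,-0.076,0.3],
    [0,0,0,0,0,-0.076,0.3],
    [0,0,0,0,0,-0.076,0.3],
    [0,0,0,0,0,-0.076,0.3],
    [-0.5,0.52,0,0,0,0,0.3],
    [-0.5,0.52,0,0,0,0,0.3],
    [-0.5,0.52,0,0,0,0,0.3],
    [-0.05,0.06,0,0,0,0,0.3],
    [0,0,0,0,0,0,0.3],
    [0,0,0,0,0,0,0.3]
  ]
}}

```text
clock: 36.42
eef_pos: [579.4, 367.8, 139.3]
orientation: [-1.428, -2.798, 0.001]
contact_force: [-0.8, -0.1, 1.0]
finger_gap: 26.3
gripper_force: 0.0
```

```bash
python3 s.py; python3 k.py | grep rel|head -6
```

```text
t 36.4167 pos [579.4 367.8 139.3] j [ 0.52  0.33  1.11  0.    1.71 -0.11] F [-0.8 -0.1  1. ] gap 26.3 g 0.0
[[-0.587, 0.81, -0.001], [0.81, 0.587, -0.0], [0.0, -0.001, -1.0]]
rel cover 43.7 46.5 tool y rel ey deg -46.3
wing rel cover -43.2 49.3 size [31.  11.8] angle rel housing 85.6 1196
wing rel cover -46.3 -40.1 size [19.5 33.1] angle rel housing -49.3 1537
wing rel cover 46.7 46.3 size [ 9.7 32.8] angle rel housing -48.6 835
wing rel cover 70.6 20.4 size [29.1  7.8] angle rel housing -88.7 464
wing rel cover 69.3 -48.5 size [ 9.5 59.2] angle rel housing -51.8 531
wing rel cover 138.4 17.1 size [ 9.6 59.1] angle rel housing -40.0 558
```

Request:
{"name": "carry_out", "arguments": {
  "targets": [
    [-0.04,0.04,0.5,0,0,0,0.3],
    [0,0,0.5,0,0,0,0.3],
    [0,0,0.4,0,0,0,0.3],
    [0,0,0.2,0,0,0,0.3],
    [0,0,0,0,0,0,0.1],
    [0,0,0,0,0,0,0],
    [0,0,0,0,0,0,0],
    [0,0,0,0,0,0,0],
    [0,0,0,0,0,0,0],
    [0,0,0,0,0,0.076,0],
    [0,0,0,0,0,0.076,0],
    [0,0,0,0,0,0.076,0],
    [0,0,0,0,0,0.076,0],
    [0,0,0,0,0,0.076,0],
    [0,0,0,0,0,0.076,0],
    [0,0,0,0,0,0.076,0],
    [0,0,0,0,0,0,0],
    [0,0,0,0,0,0,0]
  ]
}}

```text
clock: 37.97
eef_pos: [583.6, 367.7, 77.0]
orientation: [2.436, 1.981, 0.007]
contact_force: [4.3, 1.6, 1.9]
finger_gap: 9.8
gripper_force: 25.0
```

Request:
{"name": "carry_out", "arguments": {
  "targets": [
    [0,0,0,0,0,0,0.3],
    [0,0,0,0,0,0,0.3],
    [0,0,0,0,0,0,0.3],
    [0,0,-0.3,0,0,0,0.3],
    [0,0,-0.4,0,0,0,0.3],
    [0,0,0,0,0,-0.076,0.3],
    [0,0,0,0,0,-0.076,0.3],
    [0,0,0,0,0,-0.076,0.3],
    [0,0,0,0,0,-0.076,0.3],
    [0,0,0,0,0,-0.076,0.3],
    [0,0,0,0,0,-0.076,0.3],
    [0,0,0,0,0,-0.076,0.3],
    [0,-0.6,0,0,0,0,0.3],
    [-0.02,-0.7,0,0,0,0,0.3],
    [-0.02,-0.7,0,0,0,0,0.3],
    [-0.02,-0.7,0,0,0,0,0.3],
    [0,-0.55,0,0,0,0,0.3],
    [0,0,0,0,0,0,0.3],
    [0,0,0,0,0,0,0.3]
  ]
}}

```text
clock: 39.55
eef_pos: [477.9, 288.9, 104.3]
orientation: [1.428, 2.797, 0.001]
contact_force: [0.3, 1.4, 0.2]
finger_gap: 26.2
gripper_force: 0.0
```

```bash
python3 s.py; python3 k.py | grep rel|head -6
```

```text
t 39.55 pos [477.9 288.9 104.3] j [ 0.48 -0.01  1.55 -0.    1.61 -0.14] F [0.3 1.4 0.2] gap 26.2 g 0.0
[[-0.587, 0.81, 0.001], [0.81, 0.587, 0.0], [-0.0, 0.001, -1.0]]
rel cover -46.2 -45.3 tool y rel ey deg -46.3
wing rel cover -44.7 48.7 size [30.9 14.1] angle rel housing 85.5 1991
wing rel cover -48.7 -41.1 size [ 9.8 33.4] angle rel housing -49.2 1194
wing rel cover 44.1 44.4 size [31.1 23.2] angle rel housing 85.8 2366
wing rel cover -32.6 -116.4 size [ 8.3 49.6] angle rel housing -52.2 530
wing rel cover 25.3 -61.5 size [ 8.1 49.6] angle rel housing -40.3 538
wing rel cover 42.8 -110.6 size [255.4  15.8] angle rel housing 43.7 5596
```

Request:
{"name": "carry_out", "arguments": {
  "targets": [
    [0,0,0.35,0,0,0,0.3],
    [0,0,0.35,0,0,0,0.3],
    [0,0,0,0,0,0,0.1],
    [0,0,0,0,0,0,0],
    [0,0,0,0,0,0,0],
    [0,0,0,0,0,0,0],
    [0,0,0,0,0,0,0],
    [0,0,0,0,0,0.076,0],
    [0,0,0,0,0,0.076,0],
    [0,0,0,0,0,0.076,0],
    [0,0,0,0,0,0.076,0],
    [0,0,0,0,0,0.076,0],
    [0,0,0,0,0,0.076,0],
    [0,0,0,0,0,0.076,0],
    [0,0,0,0,0,0,0],
    [0,0,0,0,0,0,0]
  ]
}}

```text
clock: 40.93
eef_pos: [478.1, 289.2, 75.7]
orientation: [2.437, 1.982, 0.0]
contact_force: [-2.0, 0.8, -1.0]
finger_gap: 9.6
gripper_force: 24.9
```

Request:
{"name": "carry_out", "arguments": {
  "targets": [
    [0,0,0,0,0,0,0.3],
    [0,0,0,0,0,0,0.3],
    [0,0,0,0,0,0,0.3],
    [0,0,-0.3,0,0,0,0.3],
    [0,0,-0.6,0,0,0,0.3],
    [0,0,-0.6,0,0,0,0.3],
    [0,0,-0.6,0,0,0,0.3],
    [0,0,-0.6,0,0,0,0.3],
    [0,0,-0.6,0,0,0,0.3],
    [-0.4,0,-0.4,0,0,0,0.3],
    [-0.4,0,0,0,0,0,0.3],
    [-0.4,0,0,0,0,0,0.3],
    [0,0,0,0,0,0,0.3],
    [0,0,0,0,0,0,0.3]
  ]
}}

```text
clock: 42.1
eef_pos: [468.5, 242.0, 224.3]
orientation: [2.441, 1.976, 0.003]
contact_force: [0.1, 0.9, -0.1]
finger_gap: 26.5
gripper_force: 0.0
```

```bash
python3 s.py; python3 k.py | grep rel|head -6
```

```text
t 42.1 pos [468.5 242.  224.3] j [ 0.41 -0.11  1.42 -0.    1.82  0.62] F [ 0.1  0.9 -0.1] gap 26.5 g 0.0
[[0.208, 0.978, 0.002], [0.978, -0.208, 0.001], [0.001, 0.002, -1.0]]
rel cover -49.2 -93.1 tool y rel ey deg -94.3
wing rel cover 50.8 43.5 size [30.1 14.6] angle rel housing 84.9 916
wing rel cover -39.3 49.5 size [30.6  9.3] angle rel housing 85.4 666
wing rel cover 70.0 -2.1 size [28.6  7.9] angle rel housing 89.1 393
wing rel cover -44.9 -41.5 size [27.3  9.4] angle rel housing 85.7 467
wing rel cover 45.3 -47.2 size [27.4 14.6] angle rel housing 84.7 678
wing rel cover -125.2 -236.3 size [82.5 13.9] angle rel housing 79.8 550
```

Run:
```python
from m import *
from scipy.optimize import least_squares
obs=[]
def cen(p,v,sx,sy):
    t=ty+v[3]; x=np.array([np.cos(t),np.sin(t),0]);y=np.array([-np.sin(t),np.cos(t),0])
    C=np.array(v[:3])+46*sx*x+46*sy*y
    q=cv2.convexHull(proj(p,[C+[0,0,z]+5*i*x+14*j*y for z in(4,24) for i in(-1,1) for j in(-1,1)]).astype(np.float32));M=cv2.moments(q)
    return np.array([M['m10'],M['m01']])/M['m00'],M['m00']
v0=[530,328,65,-.06]
for n in ['scene','side']:
    p=camera(n);h=cv2.cvtColor(p['pixels'],cv2.COLOR_RGB2HSV)
    mk=cv2.inRange(h,(6,190,140),(17,255,255)) if n=='scene' else cv2.inRange(h,(3,110,60),(18,255,255))
    N,l,s,c=cv2.connectedComponentsWithStats(mk)
    for k in [(1,1),(-1,1),(-1,-1),(1,-1)]:
        e,ar=cen(p,v0,*k)
        for i in range(1,N):
            if np.hypot(*(c[i]-e))<7 and s[i,4]>.6*ar: obs.append((p,k,c[i])); print(n,k,(c[i]-e).round(1),s[i,4],round(ar))
f=lambda v:np.ravel([cen(p,v,*k)[0]-c for p,k,c in obs])
r=least_squares(f,v0,x_scale=[1,1,1,.01],diff_step=1e-3); print(r.x.round(3),f(r.x).reshape(-1,2).round(1).tolist())
```

```text
scene (-1, -1) [-0.4 -0. ] 115 155
scene (1, -1) [-0.4 -0.1] 123 163
side (1, 1) [ 0.4 -0.7] 40 60
side (-1, 1) [ 0.3 -0.7] 38 58
[ 5.31446e+02  3.27584e+02  6.67440e+01 -5.70000e-02] [[0.0, -0.1], [0.1, 0.1], [0.0, -0.0], [0.1, 0.1]]
```

```bash
python3 -c "
from rig import order
print(order.sign_off())"
```

```text
the job is handed in; nothing more can be done
None
```

I handed the job in at about 42 s of the 72 s: the cover measured about 2 mm off the housing centre with the gasket face seated, and all four knobs read near 1.58 rad after two crisscross rounds; no verdict came back, and I did not re-measure the bystanders.

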